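# Put the framing channels away, interlocked, in the two-leaf case

## Robot

A 7-joint arm with a two-finger parallel gripper is mounted at the origin on a cart in front of the work surface, level with it; the furniture and walls round the work are solid. World frame = base frame: x ahead of the robot, y to its left, z up, the work surface at z = 0. Lengths are in m, angles in rad, forces in N, time in s.
With the tool pointing down it reaches from about 0.425 to 0.925 m from the base axis. Payload 6.8 kg.
Tool frame: the origin (TCP) lies on the front face of the gripper's body, between the roots of the fingers; the fingertips stand 73 mm ahead of it and the grasp point (between the pads) lies 54 mm ahead of it (bot.finger_overhang is the z of the fingertips in the tool frame, in m); z points along the fingers, y is the line along which they close (so a half turn about z gives the same grasp; the last joint's range is limited). The gripper opens to 85 mm and grips with 20 to 120 N. Pads are 22 mm wide; open, the fingers measure 114 mm over their backs; the gripper's body (76 mm by 85 mm) begins 54 mm behind the grasp point. The pads swing forward as they close: fully open they stand 13 mm farther back than shut.
Start: joints at [0.992, 0.477, 0.022, 1.555, -0.011, 1.109, -0.083], TCP at [0.306, -0.602, 0.304] pointing down, gripper open.
Joint ranges: [-2.96, 2.96], [-0.34, 2.1], [-1.41, 1.46], [0.24, 2.44], [-1.37, 4.51], [0.17, 1.92], [-2.96, 2.96]. Speed limits (rad/s): [2.39, 2.39, 3.14, 3.14, 3.14, 3.14, 3.14].

## Interface

Orientations are given as a unit quaternion [w, x, y, z].
In Python, from station import bot gives the robot as it stands.
- The arm moves only by the tool servo_tool, never from a script. Its argument "motion" is one flat list of numbers, 7 for each row, row after row: the shift along the tool's x, y, z as a fraction of full scale, then the turn, a rotation vector about the tool's x, y, z as a fraction of full scale, then the closure, from 0 (fully open) to 1 (shut). In form: [tx, ty, tz, ax, ay, az, gripper, tx, ty, tz, ax, ay, az, gripper, ...]. A call has 1 to 5 rows; each row shifts and turns the commanded pose from where the row before left it, along the tool's axes as they then stand; what a row does not reach is not made up. Full scale, the value 1, is 0.02 m for a shift and 0.15 rad for a turn. A row lasts 1/8 s, in which the tool goes at most 62.5 mm and 10.7 degrees, less where a joint would pass 70% of its speed; a pose out of reach is approached as far as the arm can. A call with a number of a shift or a turn outside -1 to 1 is refused whole. A call with a gripper value outside its range is refused whole. The fingers move at their own pace and stop on an object; "grip_force" is the grip in N (left out, the last holds). Time passes only in rows, so rows that do not move let the fingers close. It gives the time, the measured TCP pose, the force, the opening and the grip force at its end, in the units of the state.
- bot.get_obs(): the state, without advancing time (a new reading comes with each control period).
- bot.read_camera(name): name is "scene" or "top"; returns the picture (480x640x3 uint8, red, green, blue); there is no depth.
- bot.get_calibration(name): a dict with "mtx" (3x3 intrinsics, pixels), "rvec" (rotation vector, rad) and "tvec" (3), from world to camera coordinates, as OpenCV has them. Camera axes: x right, y down, z forward; pixel columns grow to the right and rows downward; lengths in m; the calibration is good to about 2 mm. A picture is of the moment at which its call begins. get_calibration takes no time and is no camera call.
- bot.hand_in(): hands the job in; it is judged then, once.
Trained networks look in the newest picture that a camera, given by its name, has taken for a name from the list of things; names that differ only in an ending like _2 or _b are one class to them, and where a whole thing is asked for, a point or a joint stands for the part that bears it (a point fixed in the world has none). Each returns a list of dicts, best first, with "p" (0 to 1); they miss things now and then, are a little off and sometimes report something else, mostly with a low value. They report only what shows in the picture. A call takes as long as a camera call.
- bot.boxes_of(camera, name): "uv" ([column, row] in pixels, amid what is visible of it).
The state is a dict: "t": time; "q": joint angles; "joint_vel": joint speeds; "joint_torque": joint torques, N m; "eef_pos": TCP position; "tool_rot": TCP orientation; "contact_force": force on the tool from outside, world axes, zero at the start; "torque": the same for the moment, N m; "gripper_width": opening from 0.0 (shut) to 1.0 (fully open); "grasp_force": force on a finger pad.
Only numpy, scipy, OpenCV 4.12 (cv2) and the standard library are available. Lean on these libraries where they do the work, as an engineer would, in place of code of your own. Each camera call takes 0.05 s, during which the arm holds its last target. There are 200 camera calls.

## Task

Put the loose aluminium U-channels away in the grey case: draw its bolt fully back, open the near lid leaf until it stands upright and then the far leaf, which it overlaps, also upright. Lay the three channels that lie open-up side by side in the bays of the case, still open-up, flat on its floor, one per bay, and set each channel that lies open-down, still open-down, astride the flanges of two neighbours so that it sinks fully home and interlocks with both troughs. Then shut the case fully, the far leaf first and the near one over it (the bolt may stay drawn), let go, and leave the cup, dish and bottle nearby where they are.

Things in the scene. Friction and masses are not known exactly. Their poses are not given: they have to be found in the camera images.
- case: Grey flat storage case, fixed to the bench, outside 156 (its x) x 290 (its y) x 56 mm high, closed on top by two lid leaves 6 mm thick. Origin: centre of its underside; x points away from the robot, y to the left, z up; it may be turned by up to 0.15 rad. Inside it is 140 x 274 mm, floor 8 mm above the bench, walls 8 mm thick. Four black ribs 5 mm high run along its x on the floor and leave three bays side by side, each 60 mm wide (y), 80 mm from centre to centre.
- bolt (a joint): Sliding steel bolt on a block at the left (+y) side of the case; its nose lies over the near leaf and locks it. 0 = locked, 0.032 m = fully withdrawn; it slides along the case's +y, away from the leaf, and is clear of the leaf from 0.021 on. Friction about 2 N; stays where it is left.
- bolt_grip (a point): Centre of the upright grip plate of the bolt: 12 mm thick along the case's y, 26 mm wide along its x, 30 mm high (from 7 mm above the underside of the bolt up); about 86 mm above the bench; moves with the bolt. 25 mm and more free on both sides.
- leaf_a (a joint): Angle of the near lid leaf (nearest the robot), hinged along the case's near (-x) top edge. 0 = shut, 1.57 = upright, stop at 1.75 rad. A steel strip along its free edge overlaps the far leaf by 13 mm, so the far leaf cannot rise before this one, nor shut after it. Stiff hinge (about 0.2 N m): stays at any angle.
- leaf_a_bar (a point): Middle of the near leaf's pull handle: a round bar of 10 mm diameter, 72 mm long along the case's y, its centre 50 mm above the leaf's top face (112 mm above the bench when shut) and 43 mm from the hinge line; moves with the leaf. The bar can turn between gripping fingers.
- leaf_a_hinge (a point): Point on the near leaf's hinge line (runs along the case's y), in the middle of the case's near top edge, 56 mm above the bench. The free edge swings up and then towards the robot (-x of the case).
- leaf_b (a joint): Angle of the far lid leaf, hinged along the case's far (+x) top edge; 0 = shut, 1.57 = upright, stop at 1.75 rad; lies under the strip of the near leaf. Stiff hinge like the near one.
- leaf_b_bar (a point): Middle of the far leaf's pull handle, the same bar: 50 mm above the leaf's top face, 43 mm from its hinge line. The two bars are 70 mm apart when both leaves are shut.
- leaf_b_hinge (a point): Point on the far leaf's hinge line (along the case's y), in the middle of the case's far top edge, 56 mm above the bench. The free edge swings up and then away from the robot (+x of the case).
- bay1 (a point): Centre of the right (-y) bay, on the case floor; axes as the case's. The bay is 60 mm wide along y between 5 mm high ribs.
- bay2 (a point): Centre of the middle bay, on the case floor; axes as the case's. The bay is 60 mm wide along y between 5 mm high ribs.
- bay3 (a point): Centre of the left (+y) bay, on the case floor; axes as the case's. The bay is 60 mm wide along y between 5 mm high ribs.
- gap1 (a point): On the case floor half-way between the right and middle bays; axes as the case's. A channel lying open-down astride the two neighbouring flanges here has its centre 24 mm above this point.
- gap2 (a point): On the case floor half-way between the middle and left bays; axes as the case's. A channel lying open-down astride the two neighbouring flanges here has its centre 24 mm above this point.
- up1_mid (a point): Plain aluminium U-channel, 110 long (its x) x 54 wide (y) x 40 mm high (z), walls 4 mm thick, 150 g, lying OPEN SIDE UP on the bench (trough upward). The point is its centre, 20 mm above its underside; z up.
- up2_mid (a point): Plain aluminium U-channel, 110 long (its x) x 54 wide (y) x 40 mm high (z), walls 4 mm thick, 150 g, lying OPEN SIDE UP on the bench (trough upward). The point is its centre, 20 mm above its underside; z up.
- up3_mid (a point): Plain aluminium U-channel, 110 long (its x) x 54 wide (y) x 40 mm high (z), walls 4 mm thick, 150 g, lying OPEN SIDE UP on the bench (trough upward). The point is its centre, 20 mm above its underside; z up.
- down1_mid (a point): The same U-channel, 110 x 54 x 40 mm, walls 4 mm, but lying OPEN SIDE DOWN (flat web on top, flanges down). The point is its centre, 20 mm above the flange tips; x along it, z up. One or two of these are present.
- down2_mid (a point): The same U-channel, 110 x 54 x 40 mm, walls 4 mm, but lying OPEN SIDE DOWN (flat web on top, flanges down). The point is its centre, 20 mm above the flange tips; x along it, z up. One or two of these are present.
- cup_at (a point): Bystander: specimen cup with orange lid, 65 mm diameter, 67 mm high; the point is 30 mm above the bench on its axis.
- petri_at (a point): Bystander: round petri dish, 84 mm diameter, 15 mm high; the point is its centre.
- bottle_at (a point): Bystander: small red culture bottle, 34 mm diameter, 117 mm high; the point is on its axis, 30 mm above the bench.

How it is judged:
By the outcome, as a careful person would: the job done as asked, in the order asked, and still so for the second after the job is handed in, with the robot touching nothing.
Of down1, down2 only 1 to 2 are there at a start; the rules pass over those that are not, and their reading is None.
At some moment in a run one of up1, up2, up3, down1, down2 may be knocked a few centimetres aside while the robot is not near it.
Once in a run the grip may slacken for a moment while it holds something.
It also fails if it takes over 210 s, if anything falls off the work surface, if the arm or the gripper's body presses on something with over 40 N, if the wrist force passes 120 N, or if a joint passes its speed limit or range.

## Working session

There is one attempt and no reset: what is moved stays moved. The work goes in short steps, Python scripts to look and compute and a tool call to move; the robot and the scene stay as the last step left them, time stands still between calls to the robot, and variables do not carry over. Pictures are saved under pics/ and viewed, at most 14 in all, crops included, and the job is handed in when it is done.

Besides the shell and the picture viewer there is one more tool, called after ">>>" as name(argument=value, ...), one argument or row to a line, values as JSON. servo_tool: Moves the arm, as the interface text tells. Shift numbers are shares of 0.02 m and turn numbers shares of 0.15 rad, none past 1 either way. Its arguments: {"type":"object","properties":{"motion":{"type":"array","items":{"type":"number","minimum":-1,"maximum":1}},"grip_force":{"type":"number"}},"required":["motion"]}

```bash
ls; mkdir -p pics; python3 - <<'E'
from station import bot
import cv2,numpy as np
print(bot.get_obs())
for c in("scene","top"):
    im=bot.read_camera(c); cv2.imwrite(f"pics/{c}0.png",im[...,::-1])
    k=bot.get_calibration(c); print(c,k)
    for n in["case","bolt_grip","leaf_a_bar","leaf_b_bar","up1_mid","down1_mid","cup_at","petri_at","bottle_at"]:
        print(n,[(np.round(d['uv']).tolist(),round(d['p'],2)) for d in bot.boxes_of(c,n)])
E
```

```text
pics
{'t': 0.0, 'q': array([ 0.99189008,  0.47786468,  0.0223587 ,  1.55647558, -0.01150023,
        1.10930293, -0.08308229]), 'joint_vel': array([ 1.80258914e-03,  1.80112542e-03, -9.24110136e-05, -9.82240928e-04,
       -7.58661862e-04, -2.00319838e-03, -5.12881966e-05]), 'joint_torque': array([-3.44581731e-04, -5.96443784e+01,  1.60806835e+00, -2.81195283e+01,
        1.25365428e-02,  9.16729448e-03, -2.01450001e-05]), 'eef_pos': array([ 0.30595438, -0.60115017,  0.30287247]), 'tool_rot': array([-9.13557861e-04,  9.72417370e-01,  2.33245653e-01, -2.98307051e-04]), 'contact_force': array([ 0.38325303, -0.17604648, -0.86094145]), 'torque': array([-0.00267619,  0.01688081,  0.00905029]), 'grasp_force': 0.0, 'gripper_width': 1.0026853595695708}
scene {'mtx': array([[514.12910037,   0.        , 319.33042386],
       [  0.        , 514.12910037, 230.98279892],
       [  0.        ,   0.        ,   1.        ]]), 'rvec': array([ 0.75038215, -2.31694375,  1.41969184]), 'tvec': array([0.4830695 , 0.24663451, 1.34020894])}
case [([300.0, 276.0], 0.67)]
bolt_grip [([272.0, 292.0], 0.61)]
le
[... 215 characters left out ...]
]
petri_at [([304.0, 276.0], 0.65), ([366.0, 210.0], 0.63)]
bottle_at []
top {'mtx': array([[532.78678226,   0.        , 315.73272735],
       [  0.        , 532.78678226, 245.92385359],
       [  0.        ,   0.        ,   1.        ]]), 'rvec': array([ 1.72629553, -2.38517219,  0.37752187]), 'tvec': array([0.2136539 , 0.56097252, 1.59909267])}
case [([282.0, 284.0], 0.61)]
bolt_grip [([235.0, 304.0], 0.57)]
leaf_a_bar [([288.0, 285.0], 0.9), ([282.0, 278.0], 0.7)]
leaf_b_bar [([280.0, 264.0], 0.85)]
up1_mid [([410.0, 274.0], 0.91)]
down1_mid [([370.0, 285.0], 0.96)]
cup_at [([303.0, 208.0], 0.93)]
petri_at [([428.0, 195.0], 0.82)]
bottle_at [([207.0, 344.0], 0.69), ([278.0, 282.0], 0.22)]
```

```bash
python3 - <<'E'
import cv2
im=cv2.imread("pics/top0.png");cv2.imwrite("pics/top0c.png",cv2.resize(im[160:400,170:490],(800,600),interpolation=cv2.INTER_CUBIC))
im=cv2.imread("pics/scene0.png");cv2.imwrite("pics/scene0c.png",cv2.resize(im[160:400,200:520],(800,600),interpolation=cv2.INTER_CUBIC))
E
```

```text
(no output)
```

View pics/top0c.png

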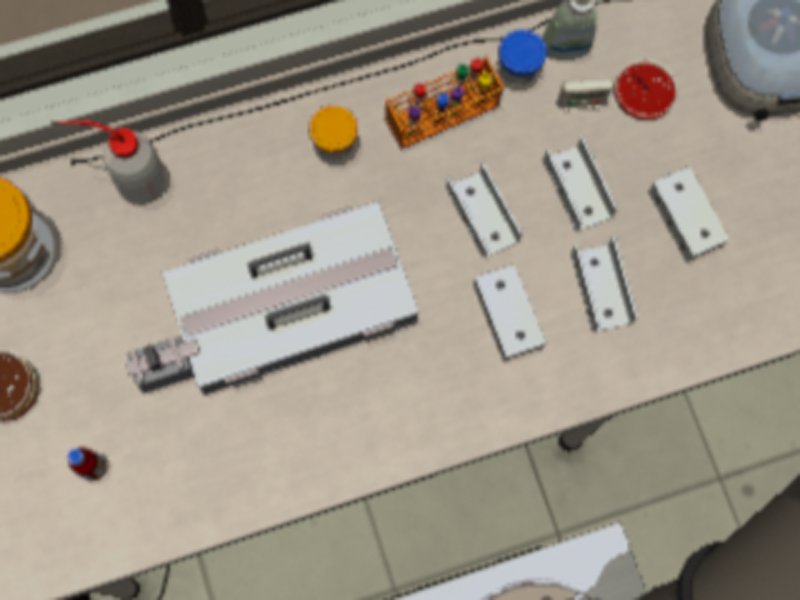

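View pics/scene0c.png

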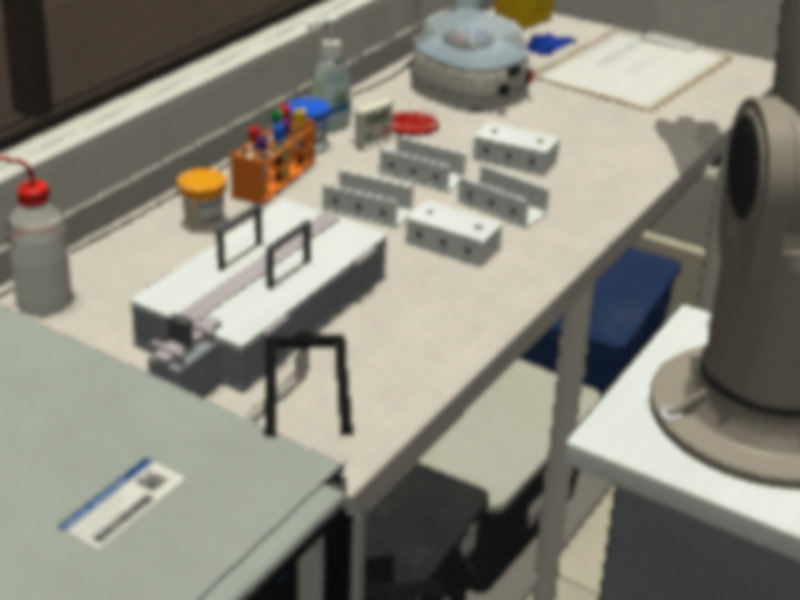

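```bash
cat > h.py <<'E'
import cv2,numpy as np
from scipy.optimize import minimize
from station import bot
CAL={c:bot.get_calibration(c) for c in("scene","top")}
def proj(c,P):
    k=CAL[c];return cv2.projectPoints(np.asarray(P,float).reshape(-1,1,3),k["rvec"],k["tvec"],k["mtx"],None)[0].reshape(-1,2)
def p2w(c,uv,z):
    k=CAL[c];R=cv2.Rodrigues(k["rvec"])[0];C=-R.T@k["tvec"]
    d=R.T@np.linalg.inv(k["mtx"])@[*uv,1];return C+d*(z-C[2])/d[2]
def box(lx,ly,z):
    a=[(-lx/2,-ly/2,z),(lx/2,-ly/2,z),(lx/2,ly/2,z),(-lx/2,ly/2,z)];return[(a[i],a[(i+1)%4]) for i in range(4)]
def lines(lx,ys,z):return[((-lx/2,y,z),(lx/2,y,z)) for y in ys]
UP=lines(.11,(-.027,.027,-.023,.023),.04)+[((x,-.023,.004),(x,.023,.004)) for x in(-.055,.055)]
DOWN=box(.11,.054,.04)
CASE=box(.156,.290,.062)
INNER=box(.14,.274,.056)+box(.156,.29,.056)
def place(E,p):
    c,s=np.cos(p[2]),np.sin(p[2]);P=np.array([np.linspace(a,b,30) for a,b in E]).reshape(-1,3)
    return np.c_[p[0]+c*P[:,0]-s*P[:,1],p[1]+s*P[:,0]+c*P[:,1],P[:,2]]
def grad(im,s):
    g=cv2.GaussianBlur(im,(0,0),s).astype(np.float32)
    return sum(np.hypot(cv2.Sobel(g[...,i],5,1,0),cv2.Sobel(g[...,i],5,0,1)) for i in range(3))
def fit(E,p0,ims):
    p=np.array(p0,float)
    for s,st in((2.,.012),(1.,.005)):
        G={c:grad(im,s) for c,im in ims.items()}
        def f(q):
            P=place(E,q);t=0
            for c in G:
                uv=proj(c,P).astype(np.float32);t-=cv2.remap(G[c],uv[:,0],uv[:,1],1).mean()
            return t
        r=min((minimize(f,p+[dx,dy,da],method="Nelder-Mead",options=dict(initial_simplex=np.array([p+[dx,dy,da]]*4)+np.array([[0,0,0],[st,0,0],[0,st,0],[0,0,st*8]]),xatol=1e-4,fatol=1e-3)) for dx in(-st,st) for dy in(-st,st) for da in(-st*5,st*5)),key=lambda r:r.fun)
        p=r.x
    return p,r.fun
def grab(*cs):return{c:bot.read_camera(c).copy() for c in cs}
def draw(ims,c,items,roi,fn):
    x0,y0,x1,y1=roi;k=min(800/(x1-x0),600/(y1-y0))
    v=cv2.resize(ims[c][y0:y1,x0:x1,::-1],None,fx=k,fy=k,interpolation=cv2.INTER_CUBIC)
    for E,p in items:
        for u in proj(c,place(E,p)): cv2.circle(v,tuple(int(t) for t in ((u-[x0,y0]+.5)*k)),1,(0,255,0),-1)
    cv2.imwrite(fn,v)
def pose():
    from scipy.spatial.transform import Rotation as R
    o=bot.get_obs();q=o["tool_rot"];m=R.from_quat([q[1],q[2],q[3],q[0]]).as_matrix();return o,m
E
cat > a.py <<'E'
from h import *
ims=grab("top","scene")
T=lambda u,v,z:p2w("top",(170+u/2.5,160+v/2.5),z)
c=[T(u,v,.062) for u,v in((163,270),(380,205),(415,318),(200,385))]
print("caseguess",np.round(c,3))
m=np.mean(c,0);d=c[0]-c[1]+c[3]-c[2];a=np.arctan2(-d[0],d[1])
items=[]
def go(n,E,p0):
    for cs in(("top",),("scene",),("top","scene")):
        p,s=fit(E,p0,{k:ims[k] for k in cs});print(n,cs,np.round(p,4),round(s))
    items.append((E,p))
go("case",CASE,(m[0],m[1],a))
for n,E,(u,v),(u2,v2),(u3,v3) in(("upA",UP,(480,208),(505,250),(468,178)),("upB",UP,(580,185),(596,224),(565,150)),("upC",UP,(603,285),(613,325),(595,247)),("dnA",DOWN,(508,310),(525,350),(495,272)),("dnB",DOWN,(688,212),(709,248),(671,176))):
    q=T(u,v,.03);e=T(u3,v3,.03)-T(u2,v2,.03);go(n,E,(q[0],q[1],np.arctan2(e[1],e[0])))
for n,uv,z in(("cup",(303,208),.05),("petri",(428,195),.0075),("bottle",(204,344),.08),("bolt",(170+153/2.5,160+353/2.5),.09)):print(n,np.round(p2w("top",uv,z),3))
draw(ims,"top",items,(170,160,490,400),"pics/fit_top.png")
draw(ims,"scene",items,(240,190,440,340),"pics/fit_sc.png")
E
python3 a.py
```

```text
caseguess [[0.617 0.29  0.062]
 [0.613 0.002 0.062]
 [0.458 0.007 0.062]
 [0.461 0.287 0.062]]
case ('top',) [0.5403 0.1469 0.0105] -395
case ('scene',) [0.5401 0.1448 0.0349] -546
case ('top', 'scene') [0.5398 0.1468 0.0213] -932
upA ('top',) [ 0.5768 -0.1182  0.1298] -411
upA ('scene',) [ 0.5882 -0.1221  0.0789] -375
upA ('top', 'scene') [ 0.5615 -0.1206  0.137 ] -761
upB ('top',) [ 0.5734 -0.2505  0.0524] -468
upB ('scene',) [ 0.5849 -0.2549  0.0939] -375
upB ('top', 'scene') [ 0.5738 -0.2509  0.0531] -793
upC ('top',) [ 0.4362 -0.2322 -0.1102] -454
upC ('scene',) [ 0.4518 -0.2372 -0.0626] -387
upC ('top', 'scene') [ 0.4367 -0.2327 -0.111 ] -789
dnA ('top',) [ 0.4376 -0.1143  0.0223] -369
dnA ('scene',) [ 0.4375 -0.1133  0.1971] -476
dnA ('top', 'scene') [ 0.4373 -0.1142  0.0345] -826
dnB ('top',) [ 0.489  -0.3841  0.0904] -429
dnB ('scene',) [ 0.5278 -0.3947 -0.8747] -460
dnB ('top', 'scene') [ 0.4887 -0.3837  0.0901] -819
cup [0.749 0.023 0.05 ]
petri [ 0.677 -0.404  0.008]
bottle [0.413 0.442 0.08 ]
bolt [0.511 0.329 0.09 ]
```

View pics/fit_top.png

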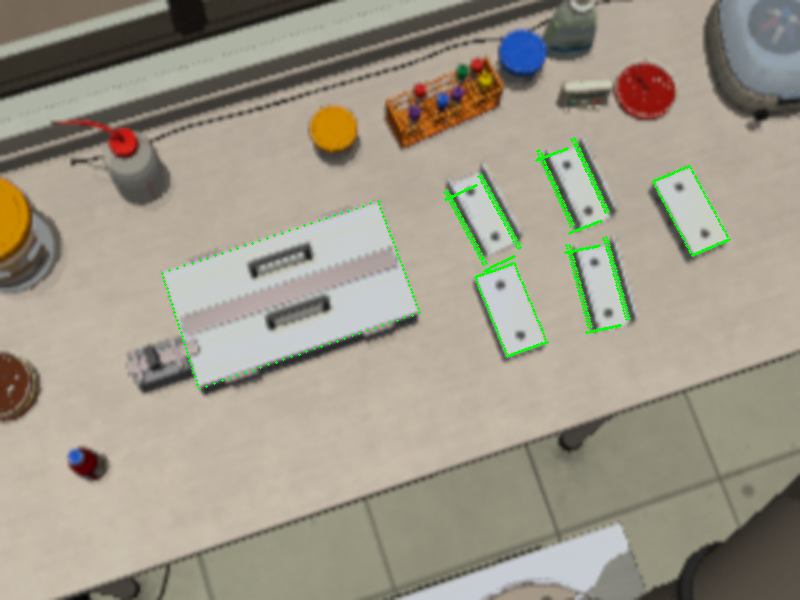

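View pics/fit_sc.png

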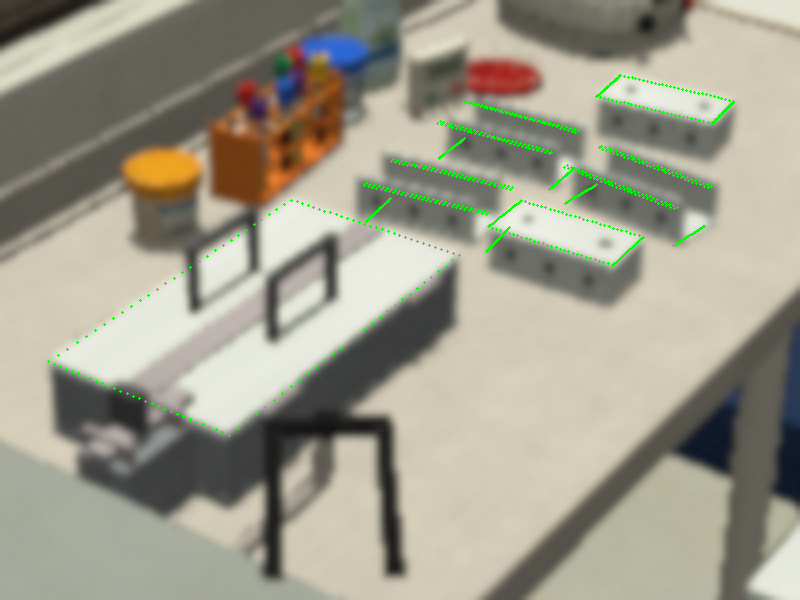

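```bash
cat >> h.py <<'E'
UP=lines(.11,(.023,.027,-.027),.04)+lines(.11,(-.023,),.004)*2+[((x,-.023,.004),(x,.018,.004)) for x in(-.055,.055)]*2
E
cat > b.py <<'E'
from h import *
ims=grab("top")
k=CAL["top"];print("C",-cv2.Rodrigues(k["rvec"])[0].T@k["tvec"])
it=[]
for n,p0 in(("A",(.567,-.120,.06)),("B",(.578,-.250,.06)),("C",(.445,-.232,-.06))):
    p,s=fit(UP,p0,ims);print(n,np.round(p,4),round(s));it.append((UP,p))
draw(ims,"top",it,(340,205,430,300),"pics/fit_up.png")
o,m=pose();print(o["eef_pos"],m.round(3).tolist())
E
python3 b.py
```

```text
C [0.11894019 0.20066343 1.69204697]
A [ 0.5783 -0.1289  0.1343] -433
B [ 0.5735 -0.2627  0.0512] -471
C [ 0.4351 -0.243  -0.1076] -459
[ 0.30619036 -0.60158488  0.30392524] [[0.891, 0.454, 0.0], [0.454, -0.891, -0.0], [0.0, 0.0, -1.0]]
```

View pics/fit_up.png

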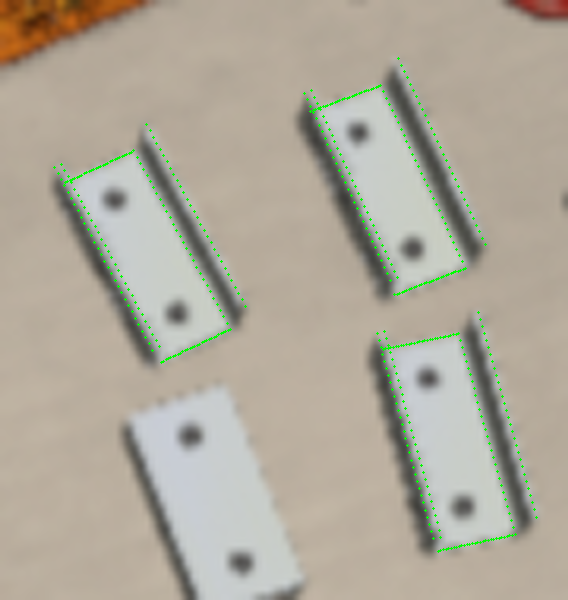

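```bash
python3 - <<'E'
from h import *
print(p2w("top",(235,304),.086),p2w("top",(170+153/2.5,160+353/2.5),.1),p2w("scene",(272,292),.086))
o=CAL
# grip plate fit: box top at z=.101
ims=grab("top","scene")
P=box(.026,.012,.101)
for cs in(("top",),("scene",),("top","scene")):print(fit(P,(.505,.33,.021),{k:ims[k] for k in cs}))
draw(ims,"top",[],(215,285,265,322),"pics/bolt.png")
E
```

```text
[0.49971038 0.3203006  0.086     ] [0.50827925 0.32786261 0.1       ] [0.50635657 0.332456   0.086     ]
(array([0.50797897, 0.3300609 , 0.22200801]), np.float64(-510.24609375))
(array([0.52920026, 0.33558949, 0.21688854]), np.float64(-750.7233276367188))
(array([0.50842776, 0.33081066, 0.22390358]), np.float64(-1154.855712890625))
```

View pics/bolt.png

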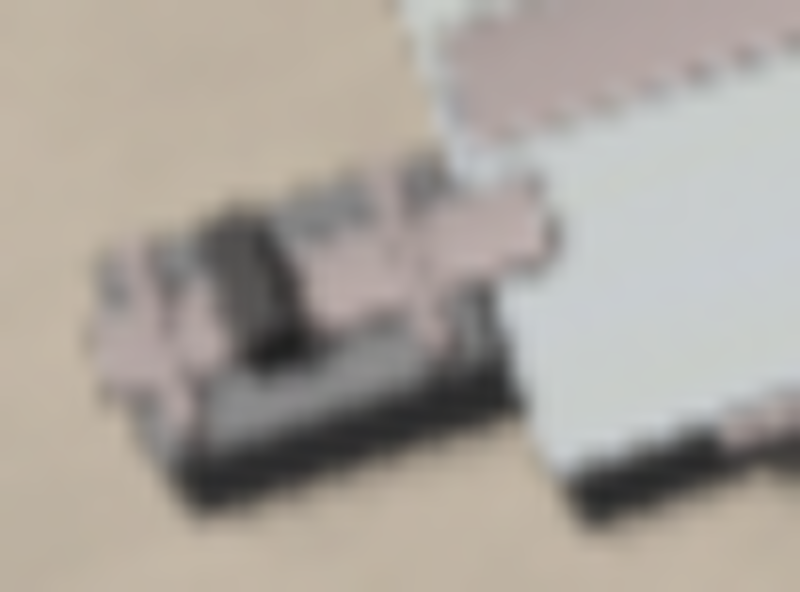

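>>> servo_tool(
  motion=[0, 0, 0, 0, 0, 1, 0.5, 0, 0, 0, 0, 0, 1, 0.5, 0, 0, 0, 0, 0, 1, 0.5, 0.24, -1, 0, 0, 0, 0, 0.5, 0.24, -1, 0, 0, 0, 0, 0.5],
  grip_force=40,
)

```text
t: 1.88
eef_pos: [0.315, -0.5609, 0.3038]
tool_rot: [-0.0, 1.0, 0.01, -0.0]
contact_force: [-0.5, 1.2, 0.4]
gripper_width: 0.5
grasp_force: 0.0
```

>>> servo_tool(
  motion=[0.24, -1, 0, 0, 0, 0, 0.5, 0.24, -1, 0, 0, 0, 0, 0.5, 0.24, -1, 0, 0, 0, 0, 0.5, 0.24, -1, 0, 0, 0, 0, 0.5, 0.24, -1, 0, 0, 0, 0, 0.5],
)

```text
t: 2.5
eef_pos: [0.3372, -0.4596, 0.3039]
tool_rot: [0.0, 1.0, 0.01, 0.0]
contact_force: [0.3, 0.7, 0.3]
gripper_width: 0.496
grasp_force: 0.0
```

>>> servo_tool(
  motion=[0.24, -1, 0, 0, 0, 0, 0.5, 0.24, -1, 0, 0, 0, 0, 0.5, 0.24, -1, 0, 0, 0, 0, 0.5, 0.24, -1, 0, 0, 0, 0, 0.5, 0.24, -1, 0, 0, 0, 0, 0.5],
)

```text
t: 3.12
eef_pos: [0.359, -0.3591, 0.304]
tool_rot: [0.0, 1.0, 0.01, 0.0]
contact_force: [-0.2, 0.3, 0.3]
gripper_width: 0.497
grasp_force: 0.0
```

>>> servo_tool(
  motion=[0.24, -1, 0, 0, 0, 0, 0.5, 0.24, -1, 0, 0, 0, 0, 0.5, 0.24, -1, 0, 0, 0, 0, 0.5, 0.24, -1, 0, 0, 0, 0, 0.5, 0.24, -1, 0, 0, 0, 0, 0.5],
)

```text
t: 3.75
eef_pos: [0.3808, -0.2587, 0.3039]
tool_rot: [0.0, 1.0, 0.01, 0.0]
contact_force: [0.2, 0.1, 0.4]
gripper_width: 0.502
grasp_force: 0.0
```

>>> servo_tool(
  motion=[0.24, -1, 0, 0, 0, 0, 0.5, 0.24, -1, 0, 0, 0, 0, 0.5, 0.24, -1, 0, 0, 0, 0, 0.5, 0.24, -1, 0, 0, 0, 0, 0.5, 0.24, -1, 0, 0, 0, 0, 0.5],
)

```text
t: 4.38
eef_pos: [0.4026, -0.1583, 0.304]
tool_rot: [0.0, 1.0, 0.01, 0.0]
contact_force: [-0.7, -0.2, 1.2]
gripper_width: 0.504
grasp_force: 0.0
```

>>> servo_tool(
  motion=[0.24, -1, 0, 0, 0, 0, 0.5, 0.24, -1, 0, 0, 0, 0, 0.5, 0.24, -1, 0, 0, 0, 0, 0.5, 0.24, -1, 0, 0, 0, 0, 0.5, 0.24, -1, 0, 0, 0, 0, 0.5],
)

```text
t: 5.0
eef_pos: [0.4243, -0.0579, 0.304]
tool_rot: [0.0, 1.0, 0.01, 0.0]
contact_force: [0.1, -0.8, -0.7]
gripper_width: 0.5
grasp_force: 0.0
```

>>> servo_tool(
  motion=[0.24, -1, 0, 0, 0, 0, 0.5, 0.24, -1, 0, 0, 0, 0, 0.5, 0.24, -1, 0, 0, 0, 0, 0.5, 0.24, -1, 0, 0, 0, 0, 0.5, 0.24, -1, 0, 0, 0, 0, 0.5],
)

```text
t: 5.62
eef_pos: [0.4461, 0.0426, 0.304]
tool_rot: [0.0, 1.0, 0.01, 0.0]
contact_force: [0.3, -0.3, 0.2]
gripper_width: 0.503
grasp_force: 0.0
```

>>> servo_tool(
  motion=[0.23, -1, 0, 0, 0, 0, 0.5, 0.23, -1, 0, 0, 0, 0, 0.5, 0.23, -1, 0, 0, 0, 0, 0.5, 0.23, -1, 0, 0, 0, 0, 0.5, 0.23, -1, 0, 0, 0, 0, 0.5],
)

```text
t: 6.25
eef_pos: [0.467, 0.143, 0.3039]
tool_rot: [0.0, 1.0, 0.01, 0.0]
contact_force: [-0.2, -0.0, -0.1]
gripper_width: 0.498
grasp_force: 0.0
```

>>> servo_tool(
  motion=[0.23, -1, 0.3, 0, 0, 0, 0.5, 0.23, -1, 0.3, 0, 0, 0, 0.5, 0.23, -1, 0.3, 0, 0, 0, 0.5, 0.23, -1, 0.3, 0, 0, 0, 0.5, 0.23, -1, 0.3, 0, 0, 0, 0.5],
)

```text
t: 6.88
eef_pos: [0.4879, 0.2433, 0.2737]
tool_rot: [0.0, 1.0, 0.01, 0.0]
contact_force: [-0.1, 0.2, -0.3]
gripper_width: 0.503
grasp_force: 0.0
```

>>> servo_tool(
  motion=[0.22, -1, 0.3, 0, 0, 0, 0.5, 0.22, -1, 0.3, 0, 0, 0, 0.5, 0.22, -1, 0.3, 0, 0, 0, 0.5, 0.22, -1, 0.3, 0, 0, 0, 0.5, 0.22, -0.3, 0.3, 0, 0, 0, 0.5],
)

```text
t: 7.5
eef_pos: [0.5083, 0.3308, 0.2435]
tool_rot: [-0.0, 1.0, 0.011, -0.0]
contact_force: [-0.2, 0.2, 0.4]
gripper_width: 0.5
grasp_force: 0.0
```

>>> servo_tool(
  motion=[0, 0, 1, 0, 0, 0, 0.5, 0, 0, 1, 0, 0, 0, 0.5, 0, 0, 1, 0, 0, 0, 0.5, 0, 0, 0.7, 0, 0, 0, 0.5, 0, 0, 0.7, 0, 0, 0, 0.5],
)

```text
t: 8.12
eef_pos: [0.5085, 0.3287, 0.1549]
tool_rot: [0.0, 1.0, 0.01, -0.0]
contact_force: [-0.1, 0.9, -0.3]
gripper_width: 0.499
grasp_force: 0.0
```

>>> servo_tool(
  motion=[0, 0, 0, 0, 0, 0, 1, 0, 0, 0, 0, 0, 0, 1, 0, 0, 0, 0, 0, 0, 1, 0, 0, 0, 0, 0, 0, 1, 0, 0, 0, 0, 0, 0, 1],
)

```text
t: 8.75
eef_pos: [0.5085, 0.3292, 0.1562]
tool_rot: [-0.0, 1.0, 0.01, 0.0]
contact_force: [-0.2, 1.5, -1.5]
gripper_width: 0.126
grasp_force: 41.7
```

>>> servo_tool(
  motion=[0, -0.4, 0, 0, 0, 0, 1, 0, -0.4, 0, 0, 0, 0, 1, 0, -0.4, 0, 0, 0, 0, 1, 0, -0.4, 0, 0, 0, 0, 1, 0, -0.1, 0, 0, 0, 0, 1],
)

```text
t: 9.38
eef_pos: [0.5082, 0.3603, 0.156]
tool_rot: [0.003, 1.0, 0.01, -0.0]
contact_force: [-3.5, -13.1, 13.7]
gripper_width: 0.13
grasp_force: 43.8
```

>>> servo_tool(
  motion=[0, -0.2, 0, 0, 0, 0, 1, 0, 0, 0, 0, 0, 0, 1],
)

```text
t: 9.62
eef_pos: [0.5083, 0.3609, 0.1559]
tool_rot: [0.006, 1.0, 0.009, -0.001]
contact_force: [-5.7, -19.2, 17.3]
gripper_width: 0.126
grasp_force: 44.4
```

>>> servo_tool(
  motion=[0, 0.2, 0, 0, 0, 0, 0.5, 0, 0, 0, 0, 0, 0, 0.5, 0, 0, 0, 0, 0, 0, 0.5, 0, 0, -1, 0, 0, 0, 0.5, 0, 0, -1, 0, 0, 0, 0.5],
)

```text
t: 10.25
eef_pos: [0.5079, 0.3634, 0.1976]
tool_rot: [-0.0, 1.0, 0.011, 0.0]
contact_force: [0.7, 0.2, -0.1]
gripper_width: 0.495
grasp_force: 0.0
```

```bash
python3 - <<'E'
from h import *
o,m=pose();print(o["q"].round(2),o["eef_pos"],m.round(3).tolist())
ims=grab("top","scene")
BAR=lambda x:lines_y(x)
import h
def B(x): return [((x+d,-.036,.117 if d==0 else .112),(x+d,.036,.117 if d==0 else .112)) for d in(-.005,.005)]
for nm,x in(("a",-.035),("b",.035)):
  for cs in(("top",),("scene",)):
    print(nm,cs,fit(B(x),(.540,.147,.021),{k:ims[k] for k in cs}))
E
```

```text
[-0.41  0.54 -0.42  1.75  0.27  0.9  -2.5 ] [0.50788789 0.36343889 0.19763871] [[1.0, 0.021, 0.001], [0.021, -1.0, 0.001], [0.001, -0.001, -1.0]]
a ('top',) (array([ 0.58827283,  0.07830903, -0.68927925]), np.float64(-631.6388549804688))
a ('scene',) (array([ 0.54874501,  0.1317656 , -0.13493005]), np.float64(-646.9170532226562))
b ('top',) (array([ 0.54136328,  0.14146141, -0.0075012 ]), np.float64(-596.603271484375))
b ('scene',) (array([0.52958716, 0.24205888, 0.4656948 ]), np.float64(-739.5968627929688))
```

>>> servo_tool(
  motion=[0, 0, -1, 0, 0, -1, 0.5, 0, 0, -1, 0, 0, -1, 0.5, 0, 0, -0.6, 0, 0, -1, 0.5, 0, 0, 0, 0, 0, -1, 0.5, 0, 0, 0, 0, 0, -1, 0.5],
)

```text
t: 10.98
eef_pos: [0.5079, 0.3628, 0.2484]
tool_rot: [0.0, 0.926, 0.378, 0.0]
contact_force: [0.3, -0.2, -0.4]
gripper_width: 0.497
grasp_force: 0.0
```

>>> servo_tool(
  motion=[0, 0, 0, 0, 0, -1, 0.5, 0, 0, 0, 0, 0, -1, 0.5, 0, 0, 0, 0, 0, -1, 0.5, 0, 0, 0, 0, 0, -1, 0.5, 0, 0, 0, 0, 0, -1, 0.5],
)

```text
t: 11.6
eef_pos: [0.5079, 0.3627, 0.2481]
tool_rot: [0.0, 0.723, 0.691, 0.0]
contact_force: [0.4, 0.1, 0.1]
gripper_width: 0.498
grasp_force: 0.0
```

>>> servo_tool(
  motion=[0, 0, 0, 0, 0, -0.47, 0.5, -1, 0, 0, 0, 0, 0, 0.5, -1, 0, 0, 0, 0, 0, 0.5, -1, 0, 0, 0, 0, 0, 0.5, -1, 0, 0, 0, 0, 0, 0.5],
)

```text
t: 12.22
eef_pos: [0.5097, 0.2802, 0.2479]
tool_rot: [0.001, 0.701, 0.713, -0.0]
contact_force: [0.5, -0.7, 0.9]
gripper_width: 0.5
grasp_force: 0.0
```

>>> servo_tool(
  motion=[-1, 0, 0, 0, 0, 0, 0.5, -1, 0, 0, 0, 0, 0, 0.5, -1, 0, 0, 0, 0, 0, 0.5, -1, -0.2, 0, 0, 0, 0, 0.5, -1, -0.2, 0, 0, 0, 0, 0.5],
)

```text
t: 12.85
eef_pos: [0.5032, 0.1801, 0.2479]
tool_rot: [0.0, 0.701, 0.713, -0.0]
contact_force: [-0.4, -0.1, -0.0]
gripper_width: 0.5
grasp_force: 0.0
```

>>> servo_tool(
  motion=[-1, 0, 0, 0, 0, 0, 0.5, -0.87, 0, 0, 0, 0, 0, 0.5],
)

```text
t: 13.1
eef_pos: [0.5041, 0.1429, 0.248]
tool_rot: [0.0, 0.701, 0.713, -0.0]
contact_force: [0.4, 0.1, -0.2]
gripper_width: 0.501
grasp_force: 0.0
```

>>> servo_tool(
  motion=[0, 0, 1, 0, 0, 0, 0.5, 0, 0, 1, 0, 0, 0, 0.5, 0, 0, 1, 0, 0, 0, 0.5, 0, 0, 0.6, 0, 0, 0, 0.5, 0, 0, 0.5, 0, 0, 0, 0.5],
)

```text
t: 13.72
eef_pos: [0.504, 0.1458, 0.1648]
tool_rot: [-0.0, 0.7, 0.715, -0.0]
contact_force: [0.1, 0.3, 0.0]
gripper_width: 0.497
grasp_force: 0.0
```

>>> servo_tool(
  motion=[0, 0, 0, 0, 0, 0, 1, 0, 0, 0, 0, 0, 0, 1, 0, 0, 0, 0, 0, 0, 1, 0, 0, 0, 0, 0, 0, 1, 0, 0, 0, 0, 0, 0, 1],
)

```text
t: 14.35
eef_pos: [0.5063, 0.1456, 0.1671]
tool_rot: [0.001, 0.7, 0.714, 0.002]
contact_force: [5.0, 0.8, -0.4]
gripper_width: 0.098
grasp_force: 38.9
```

>>> servo_tool(
  motion=[0, -0.52, -0.33, 0, 0, 0, 1, 0, -0.57, -0.235, 0, 0, 0, 1, 0, -0.6, -0.135, 0, 0, 0, 1, 0, -0.615, -0.025, 0, 0, 0, 1, 0, -0.61, 0.08, 0, 0, 0, 1],
)

```text
t: 14.98
eef_pos: [0.4498, 0.1447, 0.1816]
tool_rot: [0.003, 0.7, 0.714, 0.004]
contact_force: [8.7, 0.7, -3.2]
gripper_width: 0.094
grasp_force: 39.7
```

>>> servo_tool(
  motion=[0, -0.587, 0.185, 0, 0, 0, 1, 0, -0.545, 0.28, 0, 0, 0, 1, 0, -0.49, 0.375, 0, 0, 0, 1, 0, -0.415, 0.455, 0, 0, 0, 1, 0, -0.11, 0.15, 0, 0, 0, 1],
)

```text
t: 15.6
eef_pos: [0.4078, 0.1444, 0.154]
tool_rot: [0.004, 0.7, 0.714, 0.004]
contact_force: [-6.7, -12.3, 62.6]
gripper_width: 0.097
grasp_force: 49.9
```

```bash
python3 - <<'E'
from h import *
o,m=pose();print(o["q"].round(2),o["eef_pos"],o["contact_force"],o["gripper_width"])
ims=grab("scene");draw(ims,"scene",[],(230,180,390,300),"pics/s2.png")
E
```

```text
[ 0.18  0.41 -0.78  2.21  0.48  0.68 -0.92] [0.40778291 0.14435516 0.15402887] [ -6.7048019  -12.29394713  62.55982415] 0.09737898178541801
```

View pics/s2.png

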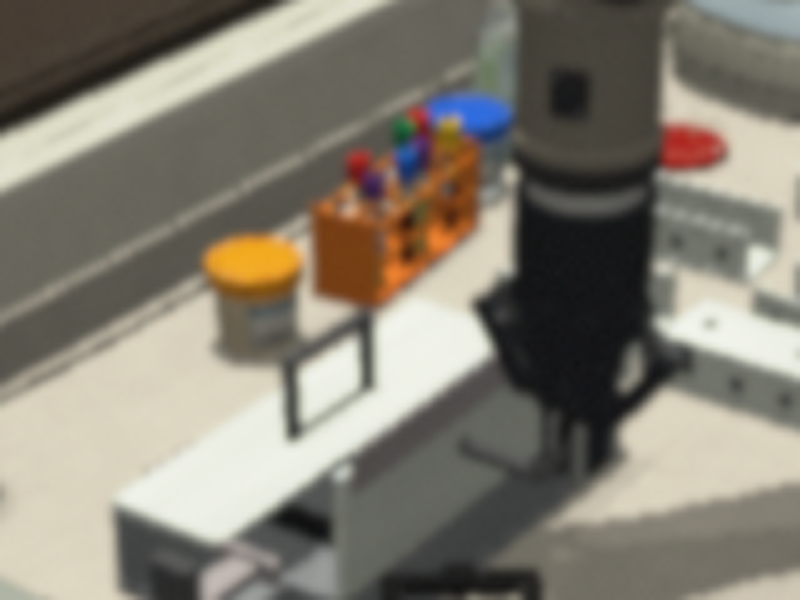

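>>> servo_tool(
  motion=[0, 0, -0.15, 0, 0, 0, 1, 0, 0, 0, 0, 0, 0, 1],
)

```text
t: 15.9
eef_pos: [0.4083, 0.1441, 0.1552]
tool_rot: [0.003, 0.7, 0.714, 0.005]
contact_force: [14.7, -1.1, -2.0]
gripper_width: 0.097
grasp_force: 45.9
```

```bash
python3 - <<'E'
from h import *
o,m=pose();print(o["q"].round(2),o["eef_pos"],o["contact_force"],o["torque"],m.round(3).tolist())
E
```

```text
[ 0.19  0.41 -0.79  2.21  0.47  0.68 -0.91] [0.40828212 0.1440851  0.15522752] [14.6913607  -1.08406978 -1.9558568 ] [-0.21424694 -3.11752797 -0.0796023 ] [[-0.019, 1.0, 0.011], [1.0, 0.019, 0.004], [0.004, 0.011, -1.0]]
```

>>> servo_tool(
  motion=[0, 0, 0, 0, 0, 0, 0.6, 0, 0, 0, 0, 0, 0, 0.6, 0, -0.2, 0, 0, 0, 0, 0.6, 0, 0, 0, 0, 0, 0, 0.6],
)

```text
t: 16.4
eef_pos: [0.3986, 0.1431, 0.1528]
tool_rot: [-0.0, 0.7, 0.715, -0.0]
contact_force: [-0.0, -0.4, -0.2]
gripper_width: 0.398
grasp_force: 0.0
```

>>> servo_tool(
  motion=[0, 0, -1, 0, 0, 0, 0.6, 0, 0, -1, 0, 0, 0, 0.6, 0, 0, -1, 0, 0, 0, 0.6, 0, 0, -1, 0, 0, 0, 0.6, 0, 0, -1, 0, 0, 0, 0.6],
)

```text
t: 17.02
eef_pos: [0.3989, 0.1431, 0.2535]
tool_rot: [-0.0, 0.7, 0.714, -0.0]
contact_force: [0.7, 0.2, 0.7]
gripper_width: 0.402
grasp_force: 0.0
```

```bash
cat >> h.py <<'E'
CP=[.541,.147,.021]
def leaf(side,th,L=.085,bar=True):
    # side -1 near, +1 far ; returns edges in case frame
    def pt(r,y,h):return (side*(.078-r*np.cos(th)+h*np.sin(th)),y,.056+r*np.sin(th)+h*np.cos(th))
    a=[pt(0,-.145,0),pt(0,.145,0),pt(L,.145,0),pt(L,-.145,0)]
    b=[pt(L,-.145,.006),pt(L,.145,.006)]
    E=[(a[1],a[2]),(a[2],a[3]),(a[3],a[0])]
    if bar:E+=[(pt(.043,-.036,.056),pt(.043,.036,.056))]*2
    return E
def fitleaf(side,ims,ths,Ls=(.078,.085,.091)):
    G={c:grad(im,1.) for c,im in ims.items()};R=[]
    for L in Ls:
        for th in ths:
            P=place(leaf(side,th,L),CP)
            R.append((-sum(cv2.remap(G[c],*proj(c,P).astype(np.float32).T[:,:,None],1).mean() for c in G),th,L))
    return sorted(R)[:3]
E
python3 - <<'E'
from h import *
ims=grab("top","scene")
for cs in(("top",),("scene",),("top","scene")):print(cs,fitleaf(-1,{c:ims[c] for c in cs},np.arange(1.2,1.8,.02)))
draw(ims,"scene",[(leaf(-1,1.55),CP)],(230,180,390,300),"pics/s3.png")
E
```

```text
('top',) [(np.float32(-322.85504), np.float64(1.6400000000000003), 0.091), (np.float32(-321.67688), np.float64(1.6400000000000003), 0.085), (np.float32(-321.67508), np.float64(1.6600000000000004), 0.091)]
('scene',) [(np.float32(-331.0626), np.float64(1.4600000000000002), 0.078), (np.float32(-327.23657), np.float64(1.4400000000000002), 0.078), (np.float32(-326.0825), np.float64(1.4800000000000002), 0.078)]
('top', 'scene') [(np.float32(-615.26355), np.float64(1.6400000000000003), 0.091), (np.float32(-608.94354), np.float64(1.6600000000000004), 0.091), (np.float32(-605.57336), np.float64(1.4800000000000002), 0.078)]
```

View pics/s3.png

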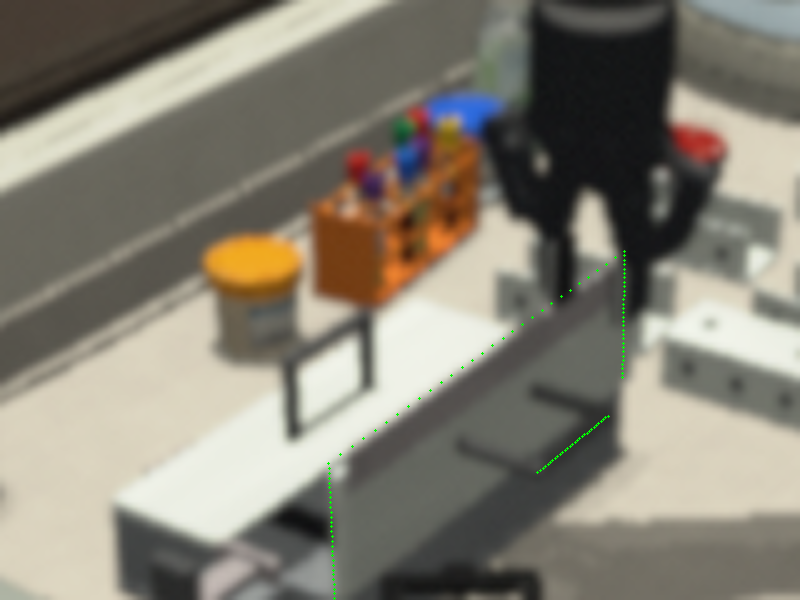

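>>> servo_tool(
  motion=[0, 1, 0, 0, 0, 0, 0.5, 0, 1, 0, 0, 0, 0, 0.5, 0, 1, 0, 0, 0, 0, 0.5, 0, 1, 0, 0, 0, 0, 0.5, 0, 1, 0, 0, 0, 0, 0.5],
)

```text
t: 17.75
eef_pos: [0.4993, 0.145, 0.2517]
tool_rot: [-0.0, 0.7, 0.714, -0.001]
contact_force: [0.2, 0.6, -0.8]
gripper_width: 0.498
grasp_force: 0.0
```

>>> servo_tool(
  motion=[0, 1, 0, 0, 0, 0, 0.5, 0, 1, 0, 0, 0, 0, 0.5, 0, 1, 0, 0, 0, 0, 0.5, 0, 0.88, 0, 0, 0, 0, 0.5, 0, 0, 0, 0, 0, 0, 0.5],
)

```text
t: 18.38
eef_pos: [0.577, 0.1466, 0.2515]
tool_rot: [-0.0, 0.7, 0.714, -0.0]
contact_force: [-0.2, 0.0, 0.8]
gripper_width: 0.505
grasp_force: 0.0
```

>>> servo_tool(
  motion=[0, 0, 1, 0, 0, 0, 0.5, 0, 0, 1, 0, 0, 0, 0.5, 0, 0, 1, 0, 0, 0, 0.5, 0, 0, 1, 0, 0, 0, 0.5, 0, 0, 0.35, 0, 0, 0, 0.5],
)

```text
t: 19.0
eef_pos: [0.5758, 0.1465, 0.164]
tool_rot: [-0.001, 0.7, 0.714, -0.001]
contact_force: [0.0, -0.0, 0.3]
gripper_width: 0.501
grasp_force: 0.0
```

>>> servo_tool(
  motion=[0, 0, 0, 0, 0, 0, 1, 0, 0, 0, 0, 0, 0, 1, 0, 0, 0, 0, 0, 0, 1, 0, 0, 0, 0, 0, 0, 1, 0, 0, 0, 0, 0, 0, 1],
)

```text
t: 19.62
eef_pos: [0.5776, 0.1471, 0.1666]
tool_rot: [0.001, 0.7, 0.714, 0.001]
contact_force: [4.9, 0.5, -2.2]
gripper_width: 0.097
grasp_force: 39.0
```

>>> servo_tool(
  motion=[0, 0.55, -0.33, 0, 0, 0, 1, 0, 0.58, -0.235, 0, 0, 0, 1, 0, 0.6, -0.135, 0, 0, 0, 1, 0, 0.615, -0.025, 0, 0, 0, 1, 0, 0.61, 0.08, 0, 0, 0, 1],
)

```text
t: 20.25
eef_pos: [0.6338, 0.1481, 0.1791]
tool_rot: [-0.001, 0.7, 0.715, -0.003]
contact_force: [-7.0, -0.1, 4.4]
gripper_width: 0.097
grasp_force: 41.6
```

>>> servo_tool(
  motion=[0, 0.587, 0.185, 0, 0, 0, 1, 0, 0.545, 0.28, 0, 0, 0, 1, 0, 0.49, 0.375, 0, 0, 0, 1],
)

```text
t: 20.62
eef_pos: [0.6674, 0.1486, 0.1627]
tool_rot: [-0.001, 0.7, 0.714, -0.002]
contact_force: [-5.7, -0.5, 2.9]
gripper_width: 0.095
grasp_force: 41.9
```

>>> servo_tool(
  motion=[0, 0.2, 0.2, 0, 0, 0, 1, 0, 0.2, 0.2, 0, 0, 0, 1],
)

```text
t: 20.88
eef_pos: [0.6755, 0.1488, 0.1541]
tool_rot: [-0.0, 0.7, 0.714, -0.001]
contact_force: [-5.7, -0.2, 2.6]
gripper_width: 0.099
grasp_force: 41.7
```

>>> servo_tool(
  motion=[0, 0.1, 0.12, 0, 0, 0, 1, 0, 0, 0, 0, 0, 0, 1],
)

```text
t: 21.12
eef_pos: [0.6777, 0.1488, 0.1513]
tool_rot: [-0.0, 0.7, 0.714, -0.001]
contact_force: [-3.6, -0.2, 0.5]
gripper_width: 0.097
grasp_force: 41.6
```

>>> servo_tool(
  motion=[0, 0, 0, 0, 0, 0, 0.6, 0, 0, 0, 0, 0, 0, 0.6, 0, 0, -1, 0, 0, 0, 0.6, 0, 0, -1, 0, 0, 0, 0.6, 0, 0, -1, 0, 0, 0, 0.4],
)

```text
t: 21.75
eef_pos: [0.6785, 0.1492, 0.214]
tool_rot: [0.0, 0.7, 0.714, 0.001]
contact_force: [0.5, 0.0, 0.3]
gripper_width: 0.59
grasp_force: 0.0
```

>>> servo_tool(
  motion=[0, 0, -1, 0, 0, 1, 0, 0, 0, -1, 0, 0, 1, 0, 0, 0, -1, 0, 0, 1, 0, 0, 0, 0, 0, 0, 1, 0, 0, 0, 0, 0, 0, 1, 0],
)

```text
t: 22.38
eef_pos: [0.6782, 0.1492, 0.2737]
tool_rot: [0.0, 0.914, 0.406, 0.001]
contact_force: [-0.3, -0.2, 0.4]
gripper_width: 1.003
grasp_force: 0.0
```

>>> servo_tool(
  motion=[0, 0, 0, 0, 0, 1, 0, 0, 0, 0, 0, 0, 1, 0, 0, 0, 0, 0, 0, 1, 0, 0, 0, 0, 0, 0, 1, 0, 0, 0, 0, 0, 0, 0.7, 0],
)

```text
t: 23.0
eef_pos: [0.6781, 0.1493, 0.2733]
tool_rot: [-0.0, 0.998, 0.066, 0.001]
contact_force: [0.0, 0.1, 0.0]
gripper_width: 0.997
grasp_force: 0.0
```

```bash
cat >> h.py <<'E'
def go(t,yaw=None):
    "print units in tool axes (after turning to yaw) to bring TCP to t"
    o,m=pose();psi=np.arctan2(m[1,0],m[0,0])
    if yaw is None:yaw=psi
    d=np.array(t)-o["eef_pos"];c,s=np.cos(yaw),np.sin(yaw)
    print("at",o["eef_pos"].round(4),"psi",round(psi,3),"az",round(-(yaw-psi)/.15,2),"units x,y,z",np.round([(c*d[0]+s*d[1])/.02,(s*d[0]-c*d[1])/.02,-d[2]/.02],2))
def b2w(x,y,cp=None):
    cp=cp or CP;c,s=np.cos(cp[2]),np.sin(cp[2]);return np.array([cp[0]+c*x-s*y,cp[1]+s*x+c*y])
E
python3 - <<'E'
from h import *
ims=grab("top","scene")
go((.5783,-.1289,.2),.134)
p,s=fit(UP,(.5783,-.1289,.134),{"top":ims["top"]});print(p,s)
for side in(-1,1):print(fitleaf(side,{"scene":ims["scene"]},np.arange(1.2,1.8,.02)))
draw(ims,"scene",[(leaf(-1,1.57,.078),CP)],(230,180,390,300),"pics/s4.png")
E
```

```text
at [0.6781 0.1493 0.2731] psi 0.136 az 0.01 units x,y,z [-6.8  13.12  3.66]
[ 0.55402849 -0.03033304  0.48954677] -436.9939880371094
[(np.float32(-234.668), np.float64(1.5600000000000003), 0.091), (np.float32(-233.93646), np.float64(1.5400000000000003), 0.091), (np.float32(-224.0988), np.float64(1.5800000000000003), 0.091)]
[(np.float32(-418.5424), np.float64(1.6600000000000004), 0.078), (np.float32(-416.68698), np.float64(1.6800000000000004), 0.078), (np.float32(-413.79788), np.float64(1.6400000000000003), 0.078)]
```

View pics/s4.png

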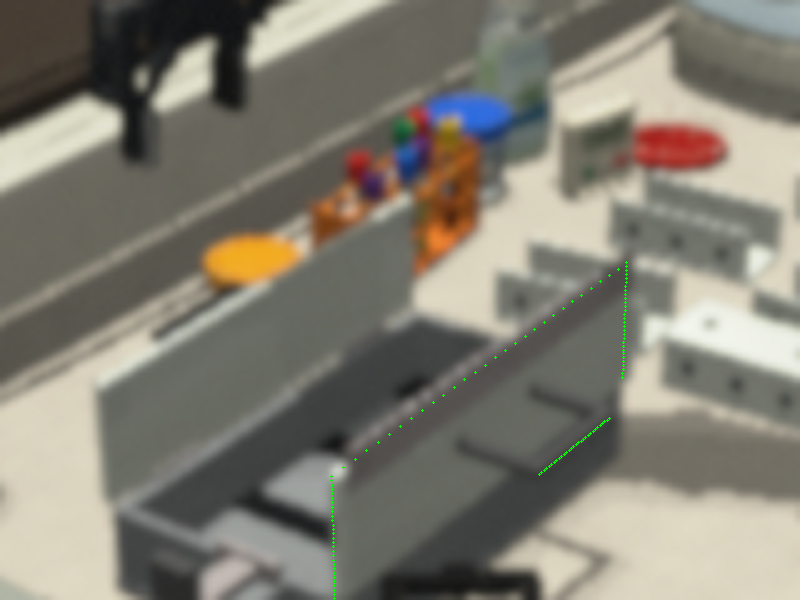

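>>> servo_tool(
  motion=[-0.48, 0.94, 0, 0, 0, 0, 0, -0.48, 0.94, 0, 0, 0, 0, 0, -0.48, 0.94, 0, 0, 0, 0, 0, -0.48, 0.94, 0, 0, 0, 0, 0, -0.48, 0.94, 0, 0, 0, 0, 0],
)

```text
t: 23.72
eef_pos: [0.6428, 0.0474, 0.2717]
tool_rot: [0.0, 0.998, 0.068, 0.0]
contact_force: [-0.1, -0.3, 0.4]
gripper_width: 0.999
grasp_force: 0.0
```

>>> servo_tool(
  motion=[-0.48, 0.94, 0, 0, 0, 0, 0, -0.48, 0.94, 0, 0, 0, 0, 0, -0.48, 0.94, 0, 0, 0, 0, 0, -0.48, 0.94, 0, 0, 0, 0, 0, -0.48, 0.94, 0, 0, 0, 0, 0],
)

```text
t: 24.35
eef_pos: [0.6081, -0.0517, 0.2716]
tool_rot: [0.0, 0.998, 0.068, 0.0]
contact_force: [0.6, 0.3, -0.0]
gripper_width: 1.002
grasp_force: 0.0
```

>>> servo_tool(
  motion=[-0.48, 0.94, 0, 0, 0, 0, 0, -0.48, 0.94, 0, 0, 0, 0, 0, -0.48, 0.94, 1, 0, 0, 0, 0, -0.48, 0.94, 1, 0, 0, 0, 0, 0, 0, 1, 0, 0, 0, 0],
)

```text
t: 24.98
eef_pos: [0.5798, -0.1333, 0.211]
tool_rot: [0.001, 0.998, 0.066, -0.0]
contact_force: [0.5, -0.2, 0.3]
gripper_width: 0.997
grasp_force: 0.0
```

```bash
cat > upall.py <<'E'
from h import *
import sys
ims=grab("top","scene")
for n,p0 in(("A",(.5783,-.1289,.134)),("B",(.5735,-.2627,.051)),("C",(.435,-.243,-.108))):
    print(n,fit(UP,p0,{"top":ims["top"]}))
for n,p0 in(("dA",(.4373,-.1142,.034)),("dB",(.4887,-.3837,.09))):
    print(n,fit(DOWN,p0,{"top":ims["top"]}))
draw(ims,"scene",[],(240,180,440,330),f"pics/{sys.argv[1]}.png")
go((.5783,-.1289,.082),.134)
E
python3 upall.py s5
```

```text
A (array([ 0.60375553, -0.11638926,  0.0272813 ]), np.float64(-423.6298522949219))
B (array([ 0.57180856, -0.23372053,  0.37270252]), np.float64(-510.130859375))
C (array([ 0.4268915 , -0.3072758 ,  0.04642314]), np.float64(-315.8081359863281))
dA (array([ 0.43763321, -0.11371731,  0.01622488]), np.float64(-477.3241271972656))
dB (array([ 0.49008314, -0.41446067,  0.65385642]), np.float64(-287.86871337890625))
at [ 0.5791 -0.1311  0.2095] psi 0.135 az 0.01 units x,y,z [-0.02 -0.12  6.38]
```

View pics/s5.png

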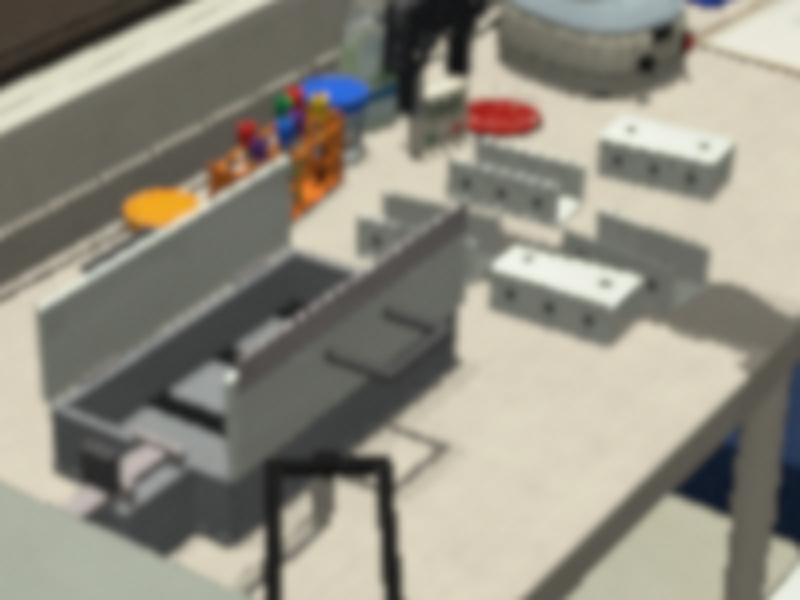

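>>> servo_tool(
  motion=[0, -0.12, 1, 0, 0, 0, 0, 0, 0, 1, 0, 0, 0, 0, 0, 0, 1, 0, 0, 0, 0, 0, 0, 1, 0, 0, 0, 0, 0, 0, 1, 0, 0, 0, 0],
)

```text
t: 25.7
eef_pos: [0.5803, -0.1278, 0.1102]
tool_rot: [-0.0, 0.998, 0.068, -0.0]
contact_force: [0.3, 0.2, 0.5]
gripper_width: 0.997
grasp_force: 0.0
```

>>> servo_tool(
  motion=[0, 0, 0.8, 0, 0, 0, 0, 0, 0, 0.5, 0, 0, 0, 0, 0, 0, 0, 0, 0, 0, 1, 0, 0, 0, 0, 0, 0, 1, 0, 0, 0, 0, 0, 0, 1],
)

```text
t: 26.32
eef_pos: [0.5809, -0.1279, 0.0864]
tool_rot: [0.0, 0.998, 0.068, 0.001]
contact_force: [0.2, -0.5, 1.6]
gripper_width: 0.623
grasp_force: 43.6
```

>>> servo_tool(
  motion=[0, 0, 0, 0, 0, 0, 1, 0, 0, 0, 0, 0, 0, 1],
)

```text
t: 26.58
eef_pos: [0.5809, -0.1279, 0.0863]
tool_rot: [0.0, 0.998, 0.068, 0.001]
contact_force: [-0.3, -0.9, 6.1]
gripper_width: 0.622
grasp_force: 43.9
```

```bash
python3 - <<'E'
from h import *
o,m=pose();print(o["eef_pos"],o["contact_force"],o["gripper_width"],o["grasp_force"],m.round(3).tolist())
E
```

```text
[ 0.58087572 -0.12786916  0.08631019] [-0.26472074 -0.91227766  6.14762501] 0.6220473065895525 43.94938945770264 [[0.991, 0.136, 0.001], [0.136, -0.991, -0.0], [0.001, 0.0, -1.0]]
```

>>> servo_tool(
  motion=[0, 0, -1, 0, 0, 0, 1, 0, 0, -1, 0, 0, 0, 1, 0, 0, -1, 0, 0, 0.25, 1, 0, 0, -1, 0, 0, 0.25, 1, 0, 0, -1, 0, 0, 0.25, 1],
  grip_force=60,
)

```text
t: 27.2
eef_pos: [0.5804, -0.1278, 0.1873]
tool_rot: [0.0, 1.0, 0.011, 0.0]
contact_force: [0.7, -0.2, -1.7]
gripper_width: 0.614
grasp_force: 69.5
```

```bash
cat >> h.py <<'E'
INNER=box(.14,.274,.056)[1::2]*2+[((x,-.137,.056),(x,.137,.056)) for x in(-.07,.07)]+[((-.06,y,.013),(.06,y,.013)) for y in(-.05,-.03,.03,.05)]
E
python3 - <<'E'
from h import *
ims=grab("top","scene")
go([*b2w(0,-.08,[.5425,.147,.021]),.196],.021)
p,s=fit(INNER,(.5425,.147,.021),{"top":ims["top"]});print(p,s)
draw(ims,"top",[(INNER,p)],(220,220,350,318),"pics/in.png")
E
```

```text
at [ 0.5818 -0.1278  0.1886] psi 0.022 az 0.01 units x,y,z [-1.68 -9.78 -0.37]
[0.52006034 0.14632542 0.02060631] -511.2062072753906
```

View pics/in.png

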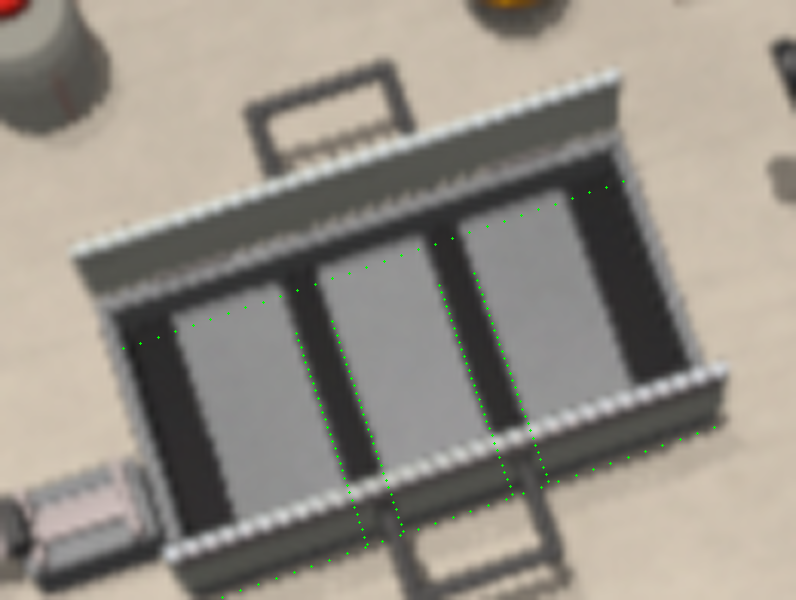

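```bash
python3 - <<'E'
from h import *
ims=grab("top")
E=[((-.04,y,.013),(.06,y,.013)) for y in(-.11,-.05,-.03,.03,.05,.11)]+[((-.05,y,.056),(.06,y,.056)) for y in(-.137,.137)]
G=grad(ims["top"],.8)
f=lambda q:-cv2.remap(G,*proj("top",place(E,(.5425,q[0],q[1]))).astype(np.float32).T[:,:,None],1).mean()
R=sorted((f((y,a)),y,a) for y in np.arange(.138,.156,.0005) for a in np.arange(0,.045,.003));print([tuple(np.round(r,4)) for r in R[:4]])
go([*b2w(0,-.08,[.5425,R[0][1],R[0][2]]),.196],.021)
E
```

```text
[(np.float64(-745.1932), np.float64(0.147), np.float64(0.018)), (np.float64(-745.1377), np.float64(0.147), np.float64(0.015)), (np.float64(-745.0243), np.float64(0.147), np.float64(0.012)), (np.float64(-744.8691), np.float64(0.147), np.float64(0.021))]
at [ 0.5811 -0.1278  0.1871] psi 0.024 az 0.02 units x,y,z [-1.65 -9.78 -0.45]
```

>>> servo_tool(
  motion=[-0.17, -0.98, 0, 0, 0, 0, 1, -0.17, -0.98, 0, 0, 0, 0, 1, -0.17, -0.98, 0, 0, 0, 0, 1, -0.17, -0.98, 0, 0, 0, 0, 1, -0.17, -0.98, 0, 0, 0, 0, 1],
)

```text
t: 27.98
eef_pos: [0.5607, -0.0285, 0.1855]
tool_rot: [-0.0, 1.0, 0.012, -0.0]
contact_force: [0.9, 0.2, -2.8]
gripper_width: 0.621
grasp_force: 69.6
```

>>> servo_tool(
  motion=[-0.17, -0.98, 0, 0, 0, 0, 1, -0.17, -0.98, 0, 0, 0, 0, 1, -0.17, -0.98, 0, 0, 0, 0, 1, -0.17, -0.98, 0, 0, 0, 0, 1, -0.1, -0.98, 0, 0, 0, 0, 1],
)

```text
t: 28.6
eef_pos: [0.5427, 0.0687, 0.1856]
tool_rot: [0.0, 1.0, 0.012, 0.0]
contact_force: [-0.6, 0.1, -1.2]
gripper_width: 0.618
grasp_force: 69.6
```

>>> servo_tool(
  motion=[0, 0, 0, 0, 0, 0, 1, 0, 0, 0, 0, 0, 0, 1],
)

```text
t: 28.85
eef_pos: [0.5432, 0.0667, 0.1856]
tool_rot: [0.0, 1.0, 0.012, 0.0]
contact_force: [0.3, -0.6, -0.9]
gripper_width: 0.617
grasp_force: 69.6
```

>>> servo_tool(
  motion=[0, 0, 1, 0, 0, 0, 1, 0, 0, 1, 0, 0, 0, 1, 0, 0, 1, 0, 0, 0, 1, 0, 0, 0.8, 0, 0, 0, 1, 0, 0, 0.4, 0, 0, 0, 1],
)

```text
t: 29.48
eef_pos: [0.543, 0.0666, 0.1007]
tool_rot: [0.0, 1.0, 0.011, -0.0]
contact_force: [0.3, 0.2, -0.5]
gripper_width: 0.617
grasp_force: 69.6
```

>>> servo_tool(
  motion=[0, 0, 0.25, 0, 0, 0, 1, 0, 0, 0.1, 0, 0, 0, 1, 0, 0, 0, 0, 0, 0, 1],
)

```text
t: 29.85
eef_pos: [0.5434, 0.0675, 0.0949]
tool_rot: [-0.0, 1.0, 0.012, 0.0]
contact_force: [-0.2, 0.5, -1.8]
gripper_width: 0.62
grasp_force: 69.6
```

>>> servo_tool(
  motion=[0, 0, 0.08, 0, 0, 0, 1, 0, 0, 0, 0, 0, 0, 1],
)

```text
t: 30.1
eef_pos: [0.5435, 0.0675, 0.0944]
tool_rot: [0.0, 1.0, 0.012, 0.001]
contact_force: [-3.9, -0.8, 9.7]
gripper_width: 0.62
grasp_force: 71.1
```

>>> servo_tool(
  motion=[0, 0, -0.08, 0, 0, 0, 0.22, 0, 0, 0, 0, 0, 0, 0.22, 0, 0, -1, 0, 0, 0, 0.22, 0, 0, -1, 0, 0, 0, 0.22, 0, 0, -1, 0, 0, 0, 0],
  grip_force=60,
)

```text
t: 30.72
eef_pos: [0.5431, 0.0674, 0.1551]
tool_rot: [-0.0, 1.0, 0.012, -0.0]
contact_force: [-0.8, 0.1, 0.1]
gripper_width: 0.967
grasp_force: 0.0
```

>>> servo_tool(
  motion=[0, 0, -1, 0, 0, 0, 0, 0, 0, -1, 0, 0, 0, 0, 0, 0, -1, 0, 0, 0, 0],
)

```text
t: 31.1
eef_pos: [0.5431, 0.0674, 0.2152]
tool_rot: [-0.0, 1.0, 0.012, 0.0]
contact_force: [0.2, 0.6, 0.5]
gripper_width: 1.002
grasp_force: 0.0
```

```bash
cat > look.py <<'E'
from h import *
ims=grab("top");t={"top":ims["top"]}
def best(E,p0,r=.02):
    R=[fit(E,(p0[0]+dx,p0[1]+dy,p0[2]),t) for dx in(-r,0,r) for dy in(-r,0,r)]
    R.sort(key=lambda x:x[1]);return R[0][0].round(4).tolist(),round(R[0][1]),R[1][0].round(4).tolist()
if __name__=="__main__":
    print("in1",best(UP,(.5435,.067,.02),.005))
    for n,p0 in(("B",(.5735,-.2627,.051)),("C",(.42,-.235,-.1))):print(n,best(UP,p0))
    for n,p0 in(("dA",(.4373,-.1142,.034)),("dB",(.4887,-.3837,.09))):print(n,best(DOWN,p0))
    go((.5735,-.2627,.082),.051)
    for n in("up1_mid","down1_mid"):print(n,[(np.round(d['uv']).tolist(),p2w("top",d['uv'],.02).round(3).tolist(),round(d['p'],2)) for d in bot.boxes_of("top",n)])
E
python3 look.py
```

```text
in1 ([0.5164, 0.0695, 0.0086], -435, [0.5163, 0.0696, 0.0085])
B ([0.573, -0.2627, 0.0543], -570, [0.573, -0.2627, 0.0527])
C ([0.5717, -0.2492, 0.0542], -434, [0.3829, -0.1033, 0.3406])
dA ([0.4458, -0.056, 0.6376], -419, [0.4457, -0.0559, 0.6387])
dB ([0.4889, -0.3841, 0.0934], -462, [0.4889, -0.384, 0.0901])
at [0.5444 0.0677 0.2178] psi 0.024 az -0.18 units x,y,z [ 0.61 16.57  6.79]
up1_mid [([371.0, 296.0], [0.406, -0.095, 0.02], 0.44), ([270.0, 284.0], [0.543, 0.2, 0.02], 0.15)]
down1_mid [([369.0, 295.0], [0.41, -0.089, 0.02], 0.51)]
```

>>> servo_tool(
  motion=[0, 0, 0, 0, 0, -0.2, 0, 0.04, 1, 0, 0, 0, 0, 0, 0.04, 1, 0, 0, 0, 0, 0, 0.04, 1, 0, 0, 0, 0, 0, 0.04, 1, 0, 0, 0, 0, 0],
)

```text
t: 31.88
eef_pos: [0.5501, -0.013, 0.2133]
tool_rot: [-0.0, 1.0, 0.028, -0.001]
contact_force: [0.3, -0.3, 0.2]
gripper_width: 0.995
grasp_force: 0.0
```

>>> servo_tool(
  motion=[0.04, 1, 0, 0, 0, 0, 0, 0.04, 1, 0, 0, 0, 0, 0, 0.04, 1, 0, 0, 0, 0, 0, 0.04, 1, 0, 0, 0, 0, 0, 0.04, 1, 0, 0, 0, 0, 0],
)

```text
t: 32.5
eef_pos: [0.5598, -0.1129, 0.214]
tool_rot: [-0.0, 1.0, 0.027, -0.0]
contact_force: [-0.8, -0.2, -0.4]
gripper_width: 0.996
grasp_force: 0.0
```

>>> servo_tool(
  motion=[0.04, 1, 0, 0, 0, 0, 0, 0.04, 1, 0, 0, 0, 0, 0, 0.04, 1, 0, 0, 0, 0, 0, 0.04, 1, 0, 0, 0, 0, 0, 0.04, 1, 0, 0, 0, 0, 0],
)

```text
t: 33.12
eef_pos: [0.5695, -0.213, 0.2146]
tool_rot: [0.0, 1.0, 0.027, 0.0]
contact_force: [0.2, 0.3, 1.0]
gripper_width: 1.001
grasp_force: 0.0
```

>>> servo_tool(
  motion=[0.04, 1, 0, 0, 0, 0, 0, 0.04, 1, 0, 0, 0, 0, 0, 0.04, 0.6, 0.6, 0, 0, 0, 0, 0, 0, 1, 0, 0, 0, 0, 0, 0, 0, 0, 0, 0, 0],
)

```text
t: 33.75
eef_pos: [0.5732, -0.2619, 0.1797]
tool_rot: [-0.001, 1.0, 0.028, -0.002]
contact_force: [-0.4, -0.7, -0.2]
gripper_width: 1.001
grasp_force: 0.0
```

```bash
python3 - <<'E'
from h import *
go((.573,-.2627,.084),.054)
E
python3 - <<'E'
import sys;sys.path.insert(0,'.')
from look import *
print("C",best(UP,(.42,-.235,-.1)))
print("dA",best(DOWN,(.4373,-.1142,.034)))
print("in1",best(UP,(.5435,.067,.02),.005))
E
```

```text
at [ 0.5732 -0.2619  0.1797] psi 0.055 az 0.01 units x,y,z [-0.01  0.04  4.78]
C ([0.4197, -0.1967, -0.1042], -451, [0.4197, -0.1967, -0.1042])
dA ([0.4376, -0.1143, 0.0238], -395, [0.4375, -0.1143, 0.0238])
in1 ([0.5431, 0.0692, 0.0142], -686, [0.543, 0.0693, 0.0162])
```

>>> servo_tool(
  motion=[0, 0, 1, 0, 0, 0, 0, 0, 0, 1, 0, 0, 0, 0, 0, 0, 1, 0, 0, 0, 0, 0, 0, 1, 0, 0, 0, 0, 0, 0, 0.7, 0, 0, 0, 0],
)

```text
t: 34.42
eef_pos: [0.5741, -0.2632, 0.0867]
tool_rot: [-0.0, 1.0, 0.027, -0.001]
contact_force: [-0.3, -0.7, 0.9]
gripper_width: 0.997
grasp_force: 0.0
```

>>> servo_tool(
  motion=[0, 0, 0, 0, 0, 0, 1, 0, 0, 0, 0, 0, 0, 1, 0, 0, 0, 0, 0, 0, 1, 0, 0, 0, 0, 0, 0, 1],
)

```text
t: 34.92
eef_pos: [0.575, -0.2636, 0.0894]
tool_rot: [0.0, 1.0, 0.027, 0.001]
contact_force: [0.1, 0.7, 2.4]
gripper_width: 0.618
grasp_force: 65.3
```

>>> servo_tool(
  motion=[0, 0, -1, 0, 0, 0, 1, 0, 0, -1, 0, 0, 0, 1, 0, 0, -1, 0, 0, 0.22, 1, 0, 0, -1, 0, 0, 0, 1, 0, 0, -1, 0, 0, 0, 1],
)

```text
t: 35.55
eef_pos: [0.5746, -0.2634, 0.1903]
tool_rot: [0.0, 1.0, 0.01, 0.0]
contact_force: [0.3, -0.3, -1.9]
gripper_width: 0.621
grasp_force: 64.8
```

```bash
sed -i 's/^CP=.*/CP=[.5425,.147,.019]/' h.py; python3 - <<'E'
from h import *
go([*b2w(0,0),.186],.019)
E
```

```text
at [ 0.5746 -0.2634  0.1903] psi 0.021 az 0.01 units x,y,z [ -1.21 -20.55   0.22]
```

>>> servo_tool(
  motion=[-0.06, -1, 0, 0, 0, 0, 1, -0.06, -1, 0, 0, 0, 0, 1, -0.06, -1, 0, 0, 0, 0, 1, -0.06, -1, 0, 0, 0, 0, 1, -0.06, -1, 0, 0, 0, 0, 1],
)

```text
t: 36.17
eef_pos: [0.5662, -0.1618, 0.1883]
tool_rot: [-0.0, 1.0, 0.011, -0.0]
contact_force: [0.1, -0.8, -1.3]
gripper_width: 0.614
grasp_force: 64.9
```

>>> servo_tool(
  motion=[-0.06, -1, 0, 0, 0, 0, 1, -0.06, -1, 0, 0, 0, 0, 1, -0.06, -1, 0, 0, 0, 0, 1, -0.06, -1, 0, 0, 0, 0, 1, -0.06, -1, 0, 0, 0, 0, 1],
)

```text
t: 36.8
eef_pos: [0.5583, -0.0624, 0.1886]
tool_rot: [-0.0, 1.0, 0.01, 0.0]
contact_force: [-0.2, 0.1, -0.2]
gripper_width: 0.619
grasp_force: 64.9
```

>>> servo_tool(
  motion=[-0.06, -1, 0, 0, 0, 0, 1, -0.06, -1, 0, 0, 0, 0, 1, -0.06, -1, 0, 0, 0, 0, 1, -0.06, -1, 0, 0, 0, 0, 1, -0.06, -1, 0, 0, 0, 0, 1],
)

```text
t: 37.42
eef_pos: [0.5501, 0.0375, 0.1886]
tool_rot: [-0.0, 1.0, 0.01, 0.0]
contact_force: [-0.2, 0.4, -1.8]
gripper_width: 0.613
grasp_force: 64.9
```

>>> servo_tool(
  motion=[-0.06, -1, 0, 0, 0, 0, 1, -0.06, -1, 0, 0, 0, 0, 1, -0.06, -1, 0, 0, 0, 0, 1, -0.06, -1, 0, 0, 0, 0, 1, 0, -0.8, 0, 0, 0, 0, 1],
)

```text
t: 38.05
eef_pos: [0.5432, 0.1335, 0.1886]
tool_rot: [-0.0, 1.0, 0.011, 0.0]
contact_force: [0.2, -0.7, -2.4]
gripper_width: 0.619
grasp_force: 64.9
```

>>> servo_tool(
  motion=[0, 0, 0, 0, 0, 0, 1, 0, 0, 0, 0, 0, 0, 1],
)

```text
t: 38.3
eef_pos: [0.5436, 0.1312, 0.1885]
tool_rot: [0.0, 1.0, 0.01, -0.0]
contact_force: [0.6, 0.2, -1.4]
gripper_width: 0.618
grasp_force: 64.9
```

```bash
python3 - <<'E'
from h import *
go([*b2w(0,0),.099],.019)
E
```

```text
at [0.5436 0.1312 0.1885] psi 0.02 az 0.01 units x,y,z [-0.04 -0.79  4.47]
```

>>> servo_tool(
  motion=[0, -0.8, 0, 0, 0, 0, 1, 0, 0, 1, 0, 0, 0, 1, 0, 0, 1, 0, 0, 0, 1, 0, 0, 1, 0, 0, 0, 1, 0, 0, 1, 0, 0, 0, 1],
)

```text
t: 38.92
eef_pos: [0.5434, 0.1486, 0.1079]
tool_rot: [-0.0, 1.0, 0.01, 0.0]
contact_force: [0.6, 0.1, -1.2]
gripper_width: 0.62
grasp_force: 65.0
```

>>> servo_tool(
  motion=[0, 0, 0.3, 0, 0, 0, 1, 0, 0, 0.15, 0, 0, 0, 1, 0, 0, 0.1, 0, 0, 0, 1, 0, 0, 0, 0, 0, 0, 1],
)

```text
t: 39.42
eef_pos: [0.5435, 0.1481, 0.098]
tool_rot: [-0.0, 1.0, 0.01, 0.0]
contact_force: [0.3, 0.1, -2.2]
gripper_width: 0.619
grasp_force: 64.9
```

>>> servo_tool(
  motion=[0, 0, 0.08, 0, 0, 0, 1, 0, 0, 0, 0, 0, 0, 1],
)

```text
t: 39.67
eef_pos: [0.5436, 0.1482, 0.0973]
tool_rot: [0.0, 1.0, 0.01, 0.001]
contact_force: [-3.0, -1.2, 8.5]
gripper_width: 0.62
grasp_force: 66.1
```

>>> servo_tool(
  motion=[0, 0, -0.08, 0, 0, 0, 0.22, 0, 0, 0, 0, 0, 0, 0.22, 0, 0, -1, 0, 0, 0, 0.22, 0, 0, -1, 0, 0, 0, 0.22, 0, 0, -1, 0, 0, 0, 0],
)

```text
t: 40.3
eef_pos: [0.5435, 0.1482, 0.1595]
tool_rot: [-0.0, 1.0, 0.01, 0.001]
contact_force: [0.2, -0.0, 0.1]
gripper_width: 0.965
grasp_force: 0.0
```

>>> servo_tool(
  motion=[0, 0, -1, 0, 0, 0, 0, 0, 0, -1, 0, 0, 0.43, 0, 0, 0, -1, 0, 0, 0.4, 0, 0, 0, -1, 0, 0, 0, 0],
)

```text
t: 40.8
eef_pos: [0.5432, 0.1482, 0.2397]
tool_rot: [-0.0, 0.999, -0.052, 0.001]
contact_force: [-0.3, -0.2, 0.4]
gripper_width: 1.001
grasp_force: 0.0
```

>>> servo_tool(
  motion=[-0.24, 1, 0, 0, 0, 0, 0, -0.24, 1, 0, 0, 0, 0, 0, -0.24, 1, 0, 0, 0, 0, 0, -0.24, 1, 0, 0, 0, 0, 0, -0.24, 1, 0, 0, 0, 0, 0],
)

```text
t: 41.42
eef_pos: [0.5079, 0.0489, 0.2369]
tool_rot: [0.0, 0.999, -0.052, -0.001]
contact_force: [0.3, 0.6, -0.1]
gripper_width: 1.001
grasp_force: 0.0
```

>>> servo_tool(
  motion=[-0.24, 1, 0, 0, 0, 0, 0, -0.24, 1, 0, 0, 0, 0, 0, -0.24, 1, 0, 0, 0, 0, 0, -0.24, 1, 0, 0, 0, 0, 0, -0.24, 1, 0, 0, 0, 0, 0],
)

```text
t: 42.05
eef_pos: [0.4733, -0.0478, 0.2369]
tool_rot: [0.0, 0.999, -0.052, -0.001]
contact_force: [-0.4, -0.2, 0.4]
gripper_width: 0.994
grasp_force: 0.0
```

>>> servo_tool(
  motion=[-0.24, 1, 0, 0, 0, 0, 0, -0.24, 1, 0, 0, 0, 0, 0, -0.24, 1, 0, 0, 0, 0, 0, -0.24, 1, 0, 0, 0, 0, 0, -0.24, 1, 0, 0, 0, 0, 0],
)

```text
t: 42.68
eef_pos: [0.4389, -0.1445, 0.237]
tool_rot: [-0.0, 0.999, -0.052, -0.001]
contact_force: [-0.3, -0.2, -0.5]
gripper_width: 0.997
grasp_force: 0.0
```

>>> servo_tool(
  motion=[-0.24, 1, 0, 0, 0, 0, 0, -0.24, 1, 0, 0, 0, 0, 0, -0.24, 0.8, 0, 0, 0, 0, 0, 0, 0, 1, 0, 0, 0, 0, 0, 0, 1, 0, 0, 0, 0],
)

```text
t: 43.3
eef_pos: [0.4189, -0.1982, 0.1968]
tool_rot: [0.0, 0.999, -0.053, -0.0]
contact_force: [0.0, 0.0, 0.9]
gripper_width: 0.998
grasp_force: 0.0
```

```bash
python3 - <<'E'
from look import *
print("C",best(UP,(.4197,-.1967,-.104),.01))
print("dA",best(DOWN,(.4373,-.1142,.034)),"dB",best(DOWN,(.4887,-.3837,.09)))
print("in2",best(UP,(.5435,.148,.02),.005))
go((.4197,-.1967,.082),-.104)
E
```

```text
C ([0.4313, -0.1843, -0.0942], -411, [0.4312, -0.1844, -0.0976])
dA ([0.422, -0.1847, -0.0611], -454, [0.422, -0.1847, -0.0607]) dB ([0.4221, -0.1847, -0.0624], -454, [0.5371, -0.2883, -0.4928])
in2 ([0.5428, 0.1467, -0.0576], -663, [0.5428, 0.1467, -0.0576])
at [ 0.4177 -0.1976  0.1945] psi -0.105 az -0.01 units x,y,z [ 0.09 -0.05  5.62]
```

>>> servo_tool(
  motion=[0, 0, 1, 0, 0, 0, 0.2, 0, 0, 1, 0, 0, 0, 0.2, 0, 0, 1, 0, 0, 0, 0.2, 0, 0, 1, 0, 0, 0, 0.2, 0, 0, 1, 0, 0, 0, 0.2],
)

```text
t: 43.98
eef_pos: [0.4194, -0.1978, 0.097]
tool_rot: [-0.0, 0.999, -0.052, -0.0]
contact_force: [0.3, 0.6, 0.1]
gripper_width: 0.799
grasp_force: 0.0
```

>>> servo_tool(
  motion=[0, 0, 0.5, 0, 0, 0, 0.2, 0, 0, 0, 0, 0, 0, 1, 0, 0, 0, 0, 0, 0, 1, 0, 0, 0, 0, 0, 0, 1, 0, 0, 0, 0, 0, 0, 1],
)

```text
t: 44.6
eef_pos: [0.4205, -0.1972, 0.0879]
tool_rot: [0.0, 0.999, -0.052, 0.0]
contact_force: [-0.2, 0.5, -1.9]
gripper_width: 0.624
grasp_force: 63.4
```

>>> servo_tool(
  motion=[0, 0, -1, 0, 0, 0, 1, 0, 0, -1, 0, 0, 0, 1, 0, 0, -1, 0, 0, 0, 1, 0, 0, -1, 0, 0, -0.42, 1, 0, 0, -1, 0, 0, -0.4, 1],
)

```text
t: 45.22
eef_pos: [0.4202, -0.197, 0.1883]
tool_rot: [0.0, 1.0, 0.011, -0.0]
contact_force: [0.1, -0.2, -1.6]
gripper_width: 0.624
grasp_force: 63.5
```

>>> servo_tool(
  motion=[0, 0, -1, 0, 0, 0, 1, 0, 0, -0.5, 0, 0, 0, 1],
)

```text
t: 45.48
eef_pos: [0.4206, -0.1972, 0.2186]
tool_rot: [0.0, 1.0, 0.01, 0.001]
contact_force: [0.0, -0.0, -1.5]
gripper_width: 0.618
grasp_force: 63.6
```

```bash
python3 - <<'E'
from look import *
go([*b2w(.004,.08),.2],.019)
print("dA",best(DOWN,(.4373,-.1142,.034),.005),"dB",best(DOWN,(.4887,-.3837,.09),.005))
E
```

```text
at [ 0.4209 -0.1973  0.2193] psi 0.019 az 0.0 units x,y,z [  6.6  -21.1    0.96]
dA ([0.4376, -0.1142, 0.0253], -423, [0.4376, -0.1143, 0.0252]) dB ([0.4871, -0.2574, -0.6368], -443, [0.4872, -0.2573, -0.6372])
```

>>> servo_tool(
  motion=[0.82, -0.7, -1, 0, 0, 0, 1, 0.82, -1, 0, 0, 0, 0, 1, 0.82, -1, 0, 0, 0, 0, 1, 0.82, -1, 0, 0, 0, 0, 1, 0.82, -1, 0, 0, 0, 0, 1],
)

```text
t: 46.15
eef_pos: [0.5006, -0.1008, 0.2368]
tool_rot: [-0.0, 1.0, 0.01, -0.001]
contact_force: [0.1, 0.1, -2.2]
gripper_width: 0.619
grasp_force: 63.6
```

>>> servo_tool(
  motion=[0.83, -1, 0, 0, 0, 0, 1, 0.83, -1, 0, 0, 0, 0, 1, 0.84, -1, 0, 0, 0, 0, 1, 0, -1, 0, 0, 0, 0, 1, 0, -1, 0, 0, 0, 0, 1],
)

```text
t: 46.78
eef_pos: [0.5483, 0.0001, 0.2365]
tool_rot: [-0.0, 1.0, 0.01, -0.001]
contact_force: [0.5, 0.1, -1.7]
gripper_width: 0.62
grasp_force: 63.6
```

>>> servo_tool(
  motion=[0, -1, 0, 0, 0, 0, 1, 0, -1, 0, 0, 0, 0, 1, 0, -1, 0, 0, 0, 0, 1, 0, -1, 0, 0, 0, 0, 1, 0, -1, 0, 0, 0, 0, 1],
)

```text
t: 47.4
eef_pos: [0.5463, 0.0999, 0.2366]
tool_rot: [0.0, 1.0, 0.01, -0.001]
contact_force: [-0.2, 0.1, -1.2]
gripper_width: 0.621
grasp_force: 63.6
```

>>> servo_tool(
  motion=[0, -1, 0, 0, 0, 0, 1, 0, -1, 0, 0, 0, 0, 1, 0, -1, 0, 0, 0, 0, 1, 0, -1, 0, 0, 0, 0, 1, 0, -1, 0, 0, 0, 0, 1],
)

```text
t: 48.02
eef_pos: [0.5448, 0.2007, 0.2375]
tool_rot: [0.0, 1.0, 0.01, 0.0]
contact_force: [0.3, 0.7, -1.7]
gripper_width: 0.619
grasp_force: 63.6
```

>>> servo_tool(
  motion=[0, -1, 0, 0, 0, 0, 1, 0, -0.4, 0, 0, 0, 0, 1, 0, 0, 0, 0, 0, 0, 1],
)

```text
t: 48.4
eef_pos: [0.5441, 0.2279, 0.2375]
tool_rot: [0.0, 1.0, 0.01, -0.0]
contact_force: [0.3, -0.8, -2.5]
gripper_width: 0.619
grasp_force: 63.6
```

```bash
python3 - <<'E'
from look import *
go([*b2w(.002,.08),.0965],.019)
print("dA",best(DOWN,(.4373,-.1142,.034),.005),"dB",best(DOWN,(.4887,-.3837,.09),.005))
E
```

```text
at [0.5443 0.227  0.2375] psi 0.019 az 0.0 units x,y,z [-0.07 -0.    7.05]
dA ([0.5065, -0.0446, -0.7962], -364, [0.5062, -0.0447, -0.7927]) dB ([0.4889, -0.3842, 0.09], -458, [0.4889, -0.3842, 0.0901])
```

>>> servo_tool(
  motion=[0, 0, 1, 0, 0, 0, 1, 0, 0, 1, 0, 0, 0, 1, 0, 0, 1, 0, 0, 0, 1, 0, 0, 1, 0, 0, 0, 1, 0, 0, 1, 0, 0, 0, 1],
)

```text
t: 49.08
eef_pos: [0.5444, 0.2271, 0.1364]
tool_rot: [0.0, 1.0, 0.009, 0.0]
contact_force: [0.6, 0.2, -1.4]
gripper_width: 0.613
grasp_force: 63.6
```

>>> servo_tool(
  motion=[0, 0, 1, 0, 0, 0, 1, 0, 0, 0.6, 0, 0, 0, 1, 0, 0, 0.35, 0, 0, 0, 1, 0, 0, 0.1, 0, 0, 0, 1, 0, 0, 0, 0, 0, 0, 1],
)

```text
t: 49.7
eef_pos: [0.5445, 0.2276, 0.097]
tool_rot: [-0.0, 1.0, 0.01, 0.0]
contact_force: [0.1, -0.0, -0.6]
gripper_width: 0.617
grasp_force: 63.6
```

>>> servo_tool(
  motion=[0, 0, 0.1, 0, 0, 0, 1, 0, 0, 0, 0, 0, 0, 1],
)

```text
t: 49.95
eef_pos: [0.5448, 0.2276, 0.0955]
tool_rot: [-0.0, 1.0, 0.01, 0.001]
contact_force: [0.2, -0.9, 3.4]
gripper_width: 0.618
grasp_force: 64.1
```

>>> servo_tool(
  motion=[0, 0, -0.05, 0, 0, 0, 0.22, 0, 0, 0, 0, 0, 0, 0.22, 0, 0, -1, 0, 0, 0, 0.22, 0, 0, -1, 0, 0, 0, 0.22, 0, 0, -1, 0, 0, 0, 0],
)

```text
t: 50.58
eef_pos: [0.5446, 0.2276, 0.1578]
tool_rot: [-0.0, 1.0, 0.01, 0.001]
contact_force: [0.2, 0.3, 0.9]
gripper_width: 0.965
grasp_force: 0.0
```

>>> servo_tool(
  motion=[0, 0, -1, 0, 0, 0, 0, 0, 0, -1, 0, 0, 0, 0, 0, 0, -1, 0, 0, 0, 0, 0, 0, -1, 0, 0, 0, 0],
)

```text
t: 51.08
eef_pos: [0.5442, 0.2273, 0.2371]
tool_rot: [-0.0, 1.0, 0.01, 0.0]
contact_force: [0.5, 0.2, -0.3]
gripper_width: 0.999
grasp_force: 0.0
```

>>> servo_tool(
  motion=[0, 1, 0, 0, 0, 0, 0, 0, 1, 0, 0, 0, 0, 0, 0, 1, 0, 0, 0, 0, 0, 0, 1, 0, 0, 0, 0, 0, 0, 1, 0, 0, 0, 0, 0],
)

```text
t: 51.7
eef_pos: [0.5461, 0.1256, 0.2353]
tool_rot: [0.0, 1.0, 0.009, -0.0]
contact_force: [-0.3, 0.7, -0.1]
gripper_width: 1.003
grasp_force: 0.0
```

>>> servo_tool(
  motion=[-0.2, 1, 0, 0, 0, 0, 0, -0.2, 1, 0, 0, 0, 0, 0, -0.2, 1, 0, 0, 0, 0, 0, -0.2, 1, 0, 0, 0, 0, 0, -0.2, 1, 0, 0, 0, 0, 0],
)

```text
t: 52.32
eef_pos: [0.5277, 0.0258, 0.2357]
tool_rot: [0.0, 1.0, 0.01, 0.0]
contact_force: [0.4, -0.0, 0.9]
gripper_width: 0.997
grasp_force: 0.0
```

>>> servo_tool(
  motion=[-0.6, 1, 0, 0, 0, 0, 0, -0.6, 1, 0, 0, 0, 0, 0, -0.6, 1, 0, 0, 0, 0, 0, -0.6, 1, 0, 0, 0, 0, 0, -0.7, 1, 0, 0, 0, 0, 0],
)

```text
t: 52.95
eef_pos: [0.4673, -0.0753, 0.2357]
tool_rot: [0.0, 1.0, 0.01, 0.0]
contact_force: [0.3, -0.7, -0.5]
gripper_width: 0.999
grasp_force: 0.0
```

>>> servo_tool(
  motion=[-0.8, 1, 0, 0, 0, 0, 0, -0.7, 1, 0, 0, 0, 0, 0, 0, 0, 1, 0, 0, 0, 0, 0, 0, 1, 0, 0, 0, 0],
)

```text
t: 53.45
eef_pos: [0.4384, -0.1156, 0.1955]
tool_rot: [0.0, 1.0, 0.009, 0.001]
contact_force: [-0.1, -0.3, 0.2]
gripper_width: 1.0
grasp_force: 0.0
```

```bash
cat >> h.py <<'E'
UPC=[(tuple(np.add(a,(0,0,.008))),tuple(np.add(b,(0,0,.008)))) for a,b in UP]
DNC=[(tuple(np.add(a,(0,0,.012))),tuple(np.add(b,(0,0,.012)))) for a,b in DOWN]
E
python3 - <<'E'
from look import *
go((.4376,-.1142,.085),.024)
c=np.array(CP)
for y in(-.08,0,.08):
    p=fit(UPC,(*b2w(0,y),.019),t);d=p[0][:2]-c[:2];print("bay",y,"rel y",round(-.019*d[0]+d[1],4),p)
print("dB",best(DOWN,(.4887,-.3837,.09),.005))
draw(ims,"top",[],(220,210,430,330),"pics/t7.png")
E
```

```text
at [ 0.4371 -0.1152  0.1932] psi 0.019 az -0.03 units x,y,z [ 0.03 -0.05  5.41]
bay -0.08 rel y -0.0771 (array([0.5411864 , 0.06987944, 0.01563165]), np.float64(-675.3624877929688))
bay 0 rel y -0.0001 (array([ 0.54098258,  0.14687101, -0.05453059]), np.float64(-667.9091796875))
bay 0.08 rel y 0.0787 (array([ 0.5407116 ,  0.2256621 , -0.02660839]), np.float64(-700.1913452148438))
dB ([0.4889, -0.3841, 0.0903], -458, [0.4889, -0.3841, 0.0903])
```

View pics/t7.png

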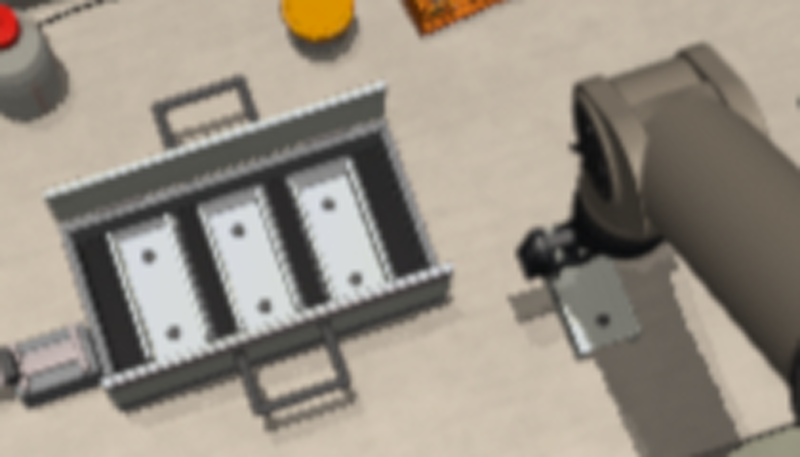

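>>> servo_tool(
  motion=[0, 0, 1, 0, 0, 0, 0, 0, 0, 1, 0, 0, 0, 0, 0, 0, 1, 0, 0, 0, 0, 0, 0, 1, 0, 0, 0, 0, 0, 0, 1, 0, 0, 0, 0],
)

```text
t: 54.12
eef_pos: [0.4389, -0.1151, 0.0955]
tool_rot: [0.0, 1.0, 0.01, 0.0]
contact_force: [0.6, -0.3, 0.9]
gripper_width: 1.001
grasp_force: 0.0
```

>>> servo_tool(
  motion=[0, 0, 0.3, 0, 0, 0, 0, 0, 0, 0, 0, 0, 0, 1, 0, 0, 0, 0, 0, 0, 1, 0, 0, 0, 0, 0, 0, 1, 0, 0, 0, 0, 0, 0, 1],
)

```text
t: 54.75
eef_pos: [0.4393, -0.1149, 0.0907]
tool_rot: [0.0, 1.0, 0.01, 0.001]
contact_force: [-1.8, -0.1, 5.6]
gripper_width: 0.62
grasp_force: 63.5
```

>>> servo_tool(
  motion=[0, 0, -1, 0, 0, 0, 1, 0, 0, -1, 0, 0, 0, 1, 0, 0, -1, 0, 0, 0, 1, 0, 0, -1, 0, 0, 0, 1, 0, 0, -1, 0, 0, 0, 1],
)

```text
t: 55.38
eef_pos: [0.4387, -0.1148, 0.1908]
tool_rot: [0.0, 1.0, 0.01, 0.0]
contact_force: [0.6, -0.0, -1.0]
gripper_width: 0.616
grasp_force: 63.3
```

>>> servo_tool(
  motion=[0, 0, -1, 0, 0, 0, 1, 0, 0, -1, 0, 0, 0, 1, 0, 0, 0, 0, 0, 0, 1],
)

```text
t: 55.75
eef_pos: [0.4396, -0.1149, 0.2311]
tool_rot: [0.001, 1.0, 0.01, 0.002]
contact_force: [-0.0, -0.1, -2.4]
gripper_width: 0.619
grasp_force: 63.4
```

```bash
python3 - <<'E'
from look import *
go([*b2w(.0,-.039),.23],.019)
E
```

```text
at [ 0.439  -0.1148  0.2301] psi 0.019 az 0.0 units x,y,z [ 5.420e+00 -1.104e+01  1.000e-02]
```

>>> servo_tool(
  motion=[0.9, -0.5, 0, 0, 0, 0, 1, 0.9, -0.5, 0, 0, 0, 0, 1, 0.9, -0.5, 0, 0, 0, 0, 1, 0.9, -0.5, 0, 0, 0, 0, 1, 0.9, -0.5, 0, 0, 0, 0, 1],
)

```text
t: 56.42
eef_pos: [0.5292, -0.062, 0.2294]
tool_rot: [-0.0, 1.0, 0.01, -0.0]
contact_force: [0.3, 0.4, -1.0]
gripper_width: 0.617
grasp_force: 63.4
```

>>> servo_tool(
  motion=[0.9, -0.5, 0, 0, 0, 0, 1, 0, -1, 0, 0, 0, 0, 1, 0, -1, 0, 0, 0, 0, 1, 0, -1, 0, 0, 0, 0, 1, 0, -1, 0, 0, 0, 0, 1],
)

```text
t: 57.05
eef_pos: [0.5447, 0.0285, 0.2295]
tool_rot: [-0.0, 1.0, 0.01, 0.0]
contact_force: [0.0, 0.3, -1.0]
gripper_width: 0.613
grasp_force: 63.4
```

>>> servo_tool(
  motion=[0, -1, 0, 0, 0, 0, 1, 0, -1, 0, 0, 0, 0, 1, 0, -1, 0, 0, 0, 0, 1, 0, -1, 0, 0, 0, 0, 1, 0, 0, 0, 0, 0, 0, 1],
)

```text
t: 57.68
eef_pos: [0.5428, 0.1096, 0.2296]
tool_rot: [-0.0, 1.0, 0.011, 0.0]
contact_force: [-1.2, 0.4, -1.3]
gripper_width: 0.62
grasp_force: 63.4
```

```bash
python3 - <<'E'
from look import *
go([*b2w(.0,-.039),.11],.019)
print("dB",best(DOWN,(.4887,-.3837,.09),.005))
E
```

```text
at [0.5428 0.108  0.2295] psi 0.021 az 0.01 units x,y,z [ 0.02 -0.    5.97]
dB ([0.4889, -0.3841, 0.0901], -459, [0.4889, -0.3841, 0.0901])
```

>>> servo_tool(
  motion=[0, 0, 1, 0, 0, 0, 1, 0, 0, 1, 0, 0, 0, 1, 0, 0, 1, 0, 0, 0, 1, 0, 0, 0.8, 0, 0, 0, 1, 0, 0, 0.5, 0, 0, 0, 1],
)

```text
t: 58.35
eef_pos: [0.5426, 0.1066, 0.1427]
tool_rot: [0.0, 1.0, 0.009, -0.0]
contact_force: [0.0, -0.3, -0.7]
gripper_width: 0.618
grasp_force: 63.4
```

>>> servo_tool(
  motion=[0, 0, 0.4, 0, 0, 0, 1, 0, 0, 0.4, 0, 0, 0, 1, 0, 0, 0.4, 0, 0, 0, 1, 0, 0, 0.3, 0, 0, 0, 1, 0, 0, 0.1, 0, 0, 0, 1],
)

```text
t: 58.98
eef_pos: [0.5424, 0.1073, 0.1112]
tool_rot: [0.0, 1.0, 0.01, -0.0]
contact_force: [0.1, -0.2, -0.9]
gripper_width: 0.621
grasp_force: 63.4
```

>>> servo_tool(
  motion=[0, 0, 0.2, 0, 0, 0, 1, 0, 0, 0.15, 0, 0, 0, 1, 0, 0, 0.1, 0, 0, 0, 1, 0, 0, 0, 0, 0, 0, 1],
)

```text
t: 59.48
eef_pos: [0.5427, 0.1074, 0.1028]
tool_rot: [0.0, 1.0, 0.01, 0.0]
contact_force: [-1.1, -0.4, 0.9]
gripper_width: 0.619
grasp_force: 63.6
```

>>> servo_tool(
  motion=[0, 0, 0, 0, 0, 0, 0.22, 0, 0, 0, 0, 0, 0, 0.22, 0, 0, -0.8, 0, 0, 0, 0.22, 0, 0, -1, 0, 0, 0, 0.22, 0, 0, -1, 0, 0, 0, 0.1],
)

```text
t: 60.1
eef_pos: [0.5428, 0.1074, 0.1603]
tool_rot: [-0.0, 1.0, 0.01, 0.0]
contact_force: [-0.4, 0.3, -0.4]
gripper_width: 0.897
grasp_force: 0.0
```

>>> servo_tool(
  motion=[0, 0, -1, 0, 0, 0, 0, 0, 0, -1, 0, 0, 0, 0, 0, 0, -1, 0, 0, 0, 0, 0, 0, -1, 0, 0, -0.47, 0],
)

```text
t: 60.6
eef_pos: [0.5426, 0.1074, 0.2405]
tool_rot: [-0.0, 0.999, 0.046, 0.001]
contact_force: [-0.5, -0.5, -0.2]
gripper_width: 1.0
grasp_force: 0.0
```

>>> servo_tool(
  motion=[0, 1, 0, 0, 0, 0, 0, 0, 1, 0, 0, 0, 0, 0, 0, 1, 0, 0, 0, 0, 0, 0, 1, 0, 0, 0, 0, 0, 0, 1, 0, 0, 0, 0, 0],
)

```text
t: 61.22
eef_pos: [0.5516, 0.0072, 0.2398]
tool_rot: [0.0, 0.999, 0.045, 0.001]
contact_force: [0.6, 0.5, 0.2]
gripper_width: 1.002
grasp_force: 0.0
```

>>> servo_tool(
  motion=[0, 1, 0, 0, 0, 0, 0, 0, 1, 0, 0, 0, 0, 0, 0, 1, 0, 0, 0, 0, 0, 0, 1, 0, 0, 0, 0, 0, 0, 1, 0, 0, 0, 0, 0],
)

```text
t: 61.85
eef_pos: [0.5606, -0.0926, 0.2396]
tool_rot: [0.0, 0.999, 0.045, 0.001]
contact_force: [0.1, -0.2, -0.5]
gripper_width: 1.003
grasp_force: 0.0
```

>>> servo_tool(
  motion=[-0.35, 1, 0, 0, 0, 0, 0, -0.35, 1, 0, 0, 0, 0, 0, -0.35, 1, 0, 0, 0, 0, 0, -0.35, 1, 0, 0, 0, 0, 0, -0.35, 1, 0, 0, 0, 0, 0],
)

```text
t: 62.48
eef_pos: [0.5345, -0.1955, 0.2392]
tool_rot: [0.0, 0.999, 0.045, 0.0]
contact_force: [-0.1, 0.5, -0.7]
gripper_width: 0.997
grasp_force: 0.0
```

>>> servo_tool(
  motion=[-0.35, 1, 0, 0, 0, 0, 0, -0.35, 1, 0, 0, 0, 0, 0, -0.35, 1, 0, 0, 0, 0, 0, -0.35, 1, 0, 0, 0, 0, 0, -0.35, 1, 0, 0, 0, 0, 0],
)

```text
t: 63.1
eef_pos: [0.5085, -0.2983, 0.2393]
tool_rot: [0.0, 0.999, 0.045, 0.0]
contact_force: [0.2, 0.2, 0.3]
gripper_width: 1.003
grasp_force: 0.0
```

>>> servo_tool(
  motion=[-0.35, 1, 0, 0, 0, 0, 0, -0.35, 1, 0, 0, 0, 0, 0, -0.35, 1, 0, 0, 0, 0, 0, -0.35, 1, 1, 0, 0, 0, 0, 0, 0.2, 1, 0, 0, 0, 0],
)

```text
t: 63.72
eef_pos: [0.487, -0.3855, 0.1967]
tool_rot: [0.0, 0.999, 0.043, -0.001]
contact_force: [0.1, -0.0, -0.3]
gripper_width: 1.002
grasp_force: 0.0
```

```bash
python3 - <<'E'
from look import *
go((.4889,-.3841,.085),.09)
c=np.array(CP)
for E,y in((UPC,-.08),(UPC,0),(UPC,.08),(DNC,-.04)):
    p=fit(E,(*b2w(0,y),.019),t);d=p[0][:2]-c[:2];print("rel",y,round(-.019*d[0]+d[1],4),p)
E
```

```text
at [ 0.4862 -0.3839  0.1936] psi 0.088 az -0.01 units x,y,z [0.13 0.02 5.43]
rel -0.08 -0.0866 (array([ 0.54128714,  0.06036184, -0.02120801]), np.float64(-544.6893920898438))
rel 0 0.0054 (array([0.54094578, 0.15235979, 0.03508935]), np.float64(-554.1713256835938))
rel 0.08 0.0787 (array([ 0.54081299,  0.22564475, -0.02678455]), np.float64(-700.93994140625))
rel -0.04 0.0026 (array([0.53157845, 0.14936492, 0.05246841]), np.float64(-590.2883911132812))
```

>>> servo_tool(
  motion=[0.1, 0, 1, 0, 0, 0, 0, 0, 0, 1, 0, 0, 0, 0, 0, 0, 1, 0, 0, 0, 0, 0, 0, 1, 0, 0, 0, 0, 0, 0, 1, 0, 0, 0, 0],
)

```text
t: 64.4
eef_pos: [0.4903, -0.3832, 0.0972]
tool_rot: [-0.0, 0.999, 0.045, -0.0]
contact_force: [-1.5, -0.3, 0.4]
gripper_width: 1.002
grasp_force: 0.0
```

>>> servo_tool(
  motion=[0, 0, 0.3, 0, 0, 0, 0, 0, 0, 0, 0, 0, 0, 1, 0, 0, 0, 0, 0, 0, 1, 0, 0, 0, 0, 0, 0, 1, 0, 0, 0, 0, 0, 0, 1],
)

```text
t: 65.03
eef_pos: [0.491, -0.3839, 0.0938]
tool_rot: [0.001, 0.999, 0.045, 0.001]
contact_force: [0.0, 0.1, 5.4]
gripper_width: 0.616
grasp_force: 64.3
```

>>> servo_tool(
  motion=[0, 0, -1, 0, 0, 0, 1, 0, 0, -1, 0, 0, 0, 1, 0, 0, -1, 0, 0, 0, 1, 0, 0, -1, 0, 0, 0, 1, 0, 0, -1, 0, 0, 0.46, 1],
)

```text
t: 65.65
eef_pos: [0.4903, -0.3834, 0.1943]
tool_rot: [0.0, 1.0, 0.01, 0.0]
contact_force: [0.3, -0.4, -1.7]
gripper_width: 0.619
grasp_force: 63.5
```

>>> servo_tool(
  motion=[0, 0, -1, 0, 0, 0, 1, 0, 0, -1, 0, 0, 0, 1, 0, 0, 0, 0, 0, 0, 1],
)

```text
t: 66.03
eef_pos: [0.4912, -0.3839, 0.2349]
tool_rot: [0.001, 1.0, 0.011, 0.002]
contact_force: [1.3, -0.1, -2.0]
gripper_width: 0.618
grasp_force: 63.6
```

```bash
python3 - <<'E'
from look import *
go([*b2w(.0,.04),.23],.019)
E
```

```text
at [ 0.4906 -0.3835  0.2335] psi 0.022 az 0.02 units x,y,z [  3.1  -28.47   0.17]
```

>>> servo_tool(
  motion=[0.52, -1, 0, 0, 0, 0, 1, 0.52, -1, 0, 0, 0, 0, 1, 0.52, -1, 0, 0, 0, 0, 1, 0.52, -1, 0, 0, 0, 0, 1, 0.52, -1, 0, 0, 0, 0, 1],
)

```text
t: 66.7
eef_pos: [0.5399, -0.2814, 0.2314]
tool_rot: [-0.0, 1.0, 0.011, -0.001]
contact_force: [0.2, 0.2, -2.2]
gripper_width: 0.614
grasp_force: 63.5
```

>>> servo_tool(
  motion=[0.5, -1, 0, 0, 0, 0, 1, 0, -1, 0, 0, 0, 0, 1, 0, -1, 0, 0, 0, 0, 1, 0, -1, 0, 0, 0, 0, 1, 0, -1, 0, 0, 0, 0, 1],
)

```text
t: 67.32
eef_pos: [0.5479, -0.181, 0.2326]
tool_rot: [0.0, 1.0, 0.01, -0.0]
contact_force: [-0.0, -0.2, -1.4]
gripper_width: 0.615
grasp_force: 63.5
```

>>> servo_tool(
  motion=[0, -1, 0, 0, 0, 0, 1, 0, -1, 0, 0, 0, 0, 1, 0, -1, 0, 0, 0, 0, 1, 0, -1, 0, 0, 0, 0, 1, 0, -1, 0, 0, 0, 0, 1],
)

```text
t: 67.95
eef_pos: [0.546, -0.0808, 0.2326]
tool_rot: [0.0, 1.0, 0.01, 0.0]
contact_force: [0.9, -0.3, -1.8]
gripper_width: 0.615
grasp_force: 63.5
```

>>> servo_tool(
  motion=[0, -1, 0, 0, 0, 0, 1, 0, -1, 0, 0, 0, 0, 1, 0, -1, 0, 0, 0, 0, 1, 0, -1, 0, 0, 0, 0, 1, 0, -1, 0, 0, 0, 0, 1],
)

```text
t: 68.58
eef_pos: [0.5439, 0.0192, 0.2326]
tool_rot: [0.0, 1.0, 0.01, 0.0]
contact_force: [0.7, 0.2, -2.0]
gripper_width: 0.612
grasp_force: 63.5
```

>>> servo_tool(
  motion=[0, -1, 0, 0, 0, 0, 1, 0, -1, 0, 0, 0, 0, 1, 0, -1, 0, 0, 0, 0, 1, 0, -1, 0, 0, 0, 0, 1, 0, -1, 0, 0, 0, 0, 1],
)

```text
t: 69.2
eef_pos: [0.5417, 0.1191, 0.2326]
tool_rot: [-0.0, 1.0, 0.01, 0.0]
contact_force: [-0.0, 0.4, -0.9]
gripper_width: 0.616
grasp_force: 63.5
```

>>> servo_tool(
  motion=[0, -1, 0, 0, 0, 0, 1, 0, -1, 0, 0, 0, 0, 1, 0, -1, 0, 0, 0, 0, 1, 0, -0.5, 0, 0, 0, 0, 1, 0, 0, 0, 0, 0, 0, 1],
)

```text
t: 69.82
eef_pos: [0.5404, 0.1886, 0.2325]
tool_rot: [-0.0, 1.0, 0.011, -0.0]
contact_force: [0.2, -0.3, -1.3]
gripper_width: 0.62
grasp_force: 63.5
```

```bash
python3 - <<'E'
from look import *
go([*b2w(.0,.04),.1058],.019)
E
```

```text
at [0.5405 0.1876 0.2325] psi 0.021 az 0.01 units x,y,z [0.06 0.03 6.33]
```

>>> servo_tool(
  motion=[0, 0, 1, 0, 0, 0, 1, 0, 0, 1, 0, 0, 0, 1, 0, 0, 1, 0, 0, 0, 1, 0, 0, 0.8, 0, 0, 0, 1, 0, 0, 0.5, 0, 0, 0, 1],
)

```text
t: 70.5
eef_pos: [0.5405, 0.1871, 0.1457]
tool_rot: [0.0, 1.0, 0.01, -0.0]
contact_force: [1.1, -0.1, -1.5]
gripper_width: 0.612
grasp_force: 63.6
```

>>> servo_tool(
  motion=[0, 0, 0.4, 0, 0, 0, 1, 0, 0, 0.4, 0, 0, 0, 1, 0, 0, 0.4, 0, 0, 0, 1, 0, 0, 0.3, 0, 0, 0, 1, 0, 0, 0.2, 0, 0, 0, 1],
)

```text
t: 71.12
eef_pos: [0.5405, 0.1879, 0.1123]
tool_rot: [0.0, 1.0, 0.01, -0.0]
contact_force: [0.4, 0.1, -2.1]
gripper_width: 0.614
grasp_force: 63.6
```

>>> servo_tool(
  motion=[0, 0, 0.15, 0, 0, 0, 1, 0, 0, 0.15, 0, 0, 0, 1, 0, 0, 0, 0, 0, 0, 1],
)

```text
t: 71.5
eef_pos: [0.5404, 0.1878, 0.1064]
tool_rot: [0.0, 1.0, 0.01, -0.0]
contact_force: [-0.2, 0.1, -1.9]
gripper_width: 0.62
grasp_force: 63.6
```

>>> servo_tool(
  motion=[0, 0, 0.1, 0, 0, 0, 1, 0, 0, 0, 0, 0, 0, 1],
)

```text
t: 71.75
eef_pos: [0.5407, 0.1879, 0.1057]
tool_rot: [0.0, 1.0, 0.01, 0.0]
contact_force: [-3.4, -1.9, 9.1]
gripper_width: 0.613
grasp_force: 64.7
```

>>> servo_tool(
  motion=[0, 0, -0.05, 0, 0, 0, 0.22, 0, 0, 0, 0, 0, 0, 0.22, 0, 0, -0.8, 0, 0, 0, 0.22, 0, 0, -1, 0, 0, 0, 0.22, 0, 0, -1, 0, 0, 0, 0.22],
)

```text
t: 72.38
eef_pos: [0.5409, 0.188, 0.1637]
tool_rot: [-0.0, 1.0, 0.01, 0.001]
contact_force: [0.3, -0.2, -0.4]
gripper_width: 0.783
grasp_force: 0.0
```

>>> servo_tool(
  motion=[0, 0, -1, 0, 0, 0, 0.6, 0, 0, -1, 0, 0, 0, 0.6, 0, 0, -1, 0, 0, 0, 0.6, 0, 0, -1, 0, 0, 0, 0.6, 0, 0, -1, 0, 0, 0, 0.6],
)

```text
t: 73.0
eef_pos: [0.5405, 0.1879, 0.264]
tool_rot: [-0.0, 1.0, 0.01, 0.001]
contact_force: [0.1, 0.6, -0.2]
gripper_width: 0.4
grasp_force: 0.0
```

>>> servo_tool(
  motion=[0, 0, 0, 0, 0, -1, 0.6, 0, 0, 0, 0, 0, -1, 0.6, 0, 0, 0, 0, 0, -1, 0.6, 0, 0, 0, 0, 0, -1, 0.6, 0, 0, 0, 0, 0, -1, 0.6],
)

```text
t: 73.62
eef_pos: [0.5406, 0.1879, 0.2633]
tool_rot: [0.0, 0.926, 0.378, 0.001]
contact_force: [0.1, 0.5, -0.9]
gripper_width: 0.4
grasp_force: 0.0
```

>>> servo_tool(
  motion=[0, 0, 0, 0, 0, -1, 0.6, 0, 0, 0, 0, 0, -1, 0.6, 0, 0, 0, 0, 0, -1, 0.6, 0, 0, 0, 0, 0, -1, 0.6, 0, 0, 0, 0, 0, -1, 0.6],
)

```text
t: 74.25
eef_pos: [0.5406, 0.1878, 0.2632]
tool_rot: [0.001, 0.723, 0.691, 0.001]
contact_force: [-0.1, -0.4, 0.0]
gripper_width: 0.398
grasp_force: 0.0
```

>>> servo_tool(
  motion=[0, 0, 0, 0, 0, -0.47, 0.6, 0, 1, 0, 0, 0, 0, 0.6, 0, 1, 0, 0, 0, 0, 0.6, 0, 1, 0, 0, 0, 0, 0.6, 0, 1, 0, 0, 0, 0, 0.6],
)

```text
t: 74.88
eef_pos: [0.6212, 0.1893, 0.2634]
tool_rot: [0.001, 0.7, 0.714, 0.001]
contact_force: [0.4, 0.6, 0.6]
gripper_width: 0.403
grasp_force: 0.0
```

```bash
python3 - <<'E'
from look import *
go((.678,.149,.1513),1.59)
draw(ims,"top",[],(225,225,335,315),"pics/t8.png")
E
```

```text
at [0.6236 0.1888 0.2633] psi 1.589 az -0.0 units x,y,z [-2.04  2.68  5.6 ]
```

View pics/t8.png

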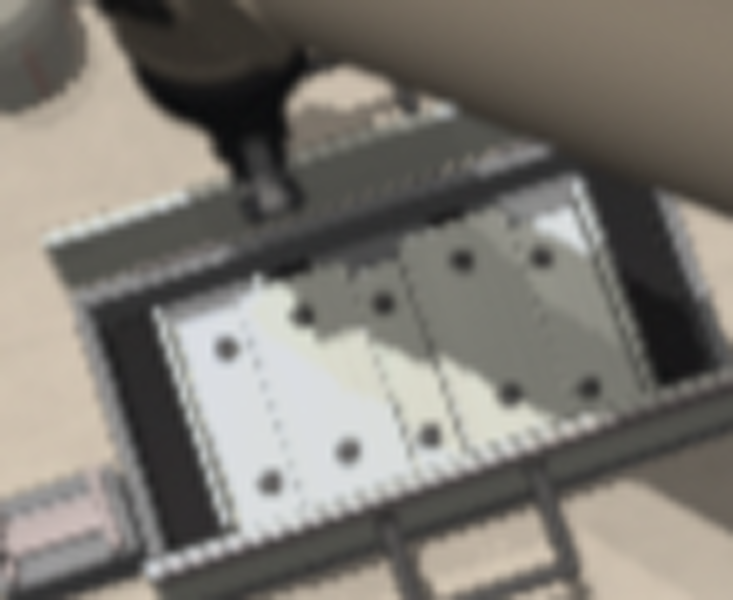

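>>> servo_tool(
  motion=[-0.7, 0.9, 0, 0, 0, 0, 0.6, -0.7, 0.9, 0, 0, 0, 0, 0.6, -0.64, 0.88, 0, 0, 0, 0, 0.6, 0, 0, 1, 0, 0, 0, 0.6, 0, 0, 1, 0, 0, 0, 0.6],
)

```text
t: 75.55
eef_pos: [0.6741, 0.1496, 0.2197]
tool_rot: [-0.001, 0.7, 0.714, -0.001]
contact_force: [0.3, 0.4, -0.0]
gripper_width: 0.397
grasp_force: 0.0
```

>>> servo_tool(
  motion=[0, 0, 1, 0, 0, 0, 0.6, 0, 0, 1, 0, 0, 0, 0.6, 0, 0, 1, 0, 0, 0, 0.6, 0, 0, 0.5, 0, 0, 0, 0.6, 0, 0, 0, 0, 0, 0, 0.6],
)

```text
t: 76.18
eef_pos: [0.6756, 0.15, 0.1511]
tool_rot: [0.0, 0.7, 0.714, 0.001]
contact_force: [3.5, 1.0, 0.2]
gripper_width: 0.396
grasp_force: 0.0
```

>>> servo_tool(
  motion=[0, 0, 0, 0, 0, 0, 1, 0, 0, 0, 0, 0, 0, 1, 0, 0, 0, 0, 0, 0, 1, 0, 0, 0, 0, 0, 0, 1, 0, 0, 0, 0, 0, 0, 1],
  grip_force=40,
)

```text
t: 76.8
eef_pos: [0.675, 0.1497, 0.1515]
tool_rot: [0.0, 0.7, 0.714, 0.0]
contact_force: [4.1, 0.4, -1.6]
gripper_width: 0.099
grasp_force: 38.8
```

>>> servo_tool(
  motion=[0, -0.415, -0.455, 0, 0, 0, 1, 0, -0.49, -0.375, 0, 0, 0, 1, 0, -0.545, -0.28, 0, 0, 0, 1, 0, -0.587, -0.185, 0, 0, 0, 1, 0, -0.61, -0.08, 0, 0, 0, 1],
)

```text
t: 77.42
eef_pos: [0.6225, 0.1489, 0.1806]
tool_rot: [0.001, 0.7, 0.714, 0.001]
contact_force: [6.6, 1.8, -2.8]
gripper_width: 0.101
grasp_force: 38.8
```

>>> servo_tool(
  motion=[0, -0.615, 0.025, 0, 0, 0, 1, 0, -0.6, 0.135, 0, 0, 0, 1, 0, -0.57, 0.235, 0, 0, 0, 1],
)

```text
t: 77.8
eef_pos: [0.5866, 0.1484, 0.173]
tool_rot: [0.001, 0.7, 0.714, 0.001]
contact_force: [0.6, 1.0, 7.3]
gripper_width: 0.105
grasp_force: 39.9
```

>>> servo_tool(
  motion=[0, -0.25, 0.18, 0, 0, 0, 1, 0, -0.25, 0.18, 0, 0, 0, 1, 0, 0, 0.1, 0, 0, 0, 1],
)

```text
t: 78.18
eef_pos: [0.5776, 0.1484, 0.166]
tool_rot: [0.002, 0.7, 0.714, 0.002]
contact_force: [-5.6, -5.3, 37.8]
gripper_width: 0.099
grasp_force: 43.7
```

>>> servo_tool(
  motion=[0, 0, -0.1, 0, 0, 0, 0.6, 0, 0, 0, 0, 0, 0, 0.6, 0, 0, -1, 0, 0, 0, 0.6, 0, 0, -1, 0, 0, 0, 0.6, 0, 0, -1, 0, 0, 0, 0.6],
)

```text
t: 78.8
eef_pos: [0.5765, 0.1479, 0.226]
tool_rot: [0.0, 0.7, 0.714, 0.0]
contact_force: [0.2, -0.3, -0.3]
gripper_width: 0.4
grasp_force: 0.0
```

>>> servo_tool(
  motion=[0, 0, -1, 0, 0, 0, 0.6, 0, 0, -1, 0, 0, 0, 0.6, 0, -1, 0, 0, 0, 0, 0.6, 0, -1, 0, 0, 0, 0, 0.6, 0, -1, 0, 0, 0, 0, 0.6],
)

```text
t: 79.42
eef_pos: [0.5157, 0.1466, 0.2648]
tool_rot: [0.0, 0.7, 0.714, 0.0]
contact_force: [0.8, -0.4, 0.1]
gripper_width: 0.402
grasp_force: 0.0
```

>>> servo_tool(
  motion=[0, -1, 0, 0, 0, 0, 0.6, 0, -1, 0, 0, 0, 0, 0.6, 0, -1, 0, 0, 0, 0, 0.6, 0, -1, 0, 0, 0, 0, 0.6, 0, -1, 0, 0, 0, 0, 0.6],
)

```text
t: 80.05
eef_pos: [0.4157, 0.1446, 0.2647]
tool_rot: [0.0, 0.7, 0.714, 0.0]
contact_force: [-0.5, -0.4, 0.7]
gripper_width: 0.397
grasp_force: 0.0
```

```bash
python3 - <<'E'
from look import *
sc=grab("scene")
go((.406,.144,.1545),1.59)
print(fitleaf(-1,sc,np.arange(1.2,1.8,.02)))
print(fitleaf(1,sc,np.arange(0,.5,.03)))
E
```

```text
at [0.4147 0.1445 0.2645] psi 1.593 az 0.02 units x,y,z [-0.02 -0.44  5.5 ]
[(np.float32(-396.62662), np.float64(1.6600000000000004), 0.091), (np.float32(-389.66965), np.float64(1.6400000000000003), 0.091), (np.float32(-384.97842), np.float64(1.6800000000000004), 0.091)]
[(np.float32(-521.97614), np.float64(0.06), 0.078), (np.float32(-513.0833), np.float64(0.09), 0.078), (np.float32(-512.2593), np.float64(0.12), 0.085)]
```

>>> servo_tool(
  motion=[0, -0.5, 0, 0, 0, 0, 0.6, 0, 0, 1, 0, 0, 0, 0.6, 0, 0, 1, 0, 0, 0, 0.6, 0, 0, 1, 0, 0, 0, 0.6, 0, 0, 1, 0, 0, 0, 0.6],
)

```text
t: 80.78
eef_pos: [0.4068, 0.1444, 0.1835]
tool_rot: [-0.0, 0.7, 0.714, 0.0]
contact_force: [0.1, -1.5, -0.9]
gripper_width: 0.397
grasp_force: 0.0
```

>>> servo_tool(
  motion=[0, 0, 0.7, 0, 0, 0, 0.6, 0, 0, 0.7, 0, 0, 0, 0.6, 0, 0, 0, 0, 0, 0, 0.6],
)

```text
t: 81.15
eef_pos: [0.406, 0.1442, 0.1553]
tool_rot: [-0.0, 0.7, 0.714, -0.001]
contact_force: [0.4, 0.4, 0.4]
gripper_width: 0.401
grasp_force: 0.0
```

>>> servo_tool(
  motion=[0, 0, 0, 0, 0, 0, 1, 0, 0, 0, 0, 0, 0, 1, 0, 0, 0, 0, 0, 0, 1, 0, 0, 0, 0, 0, 0, 1],
)

```text
t: 81.65
eef_pos: [0.4105, 0.1447, 0.1572]
tool_rot: [0.002, 0.7, 0.714, 0.004]
contact_force: [12.8, 0.5, -13.1]
gripper_width: 0.098
grasp_force: 38.7
```

>>> servo_tool(
  motion=[0, 0.45, -0.4, 0, 0, 0, 1, 0, 0.5, -0.35, 0, 0, 0, 1, 0, 0.545, -0.28, 0, 0, 0, 1, 0, 0.587, -0.185, 0, 0, 0, 1, 0, 0.61, -0.08, 0, 0, 0, 1],
)

```text
t: 82.28
eef_pos: [0.4592, 0.1455, 0.1826]
tool_rot: [-0.0, 0.7, 0.715, -0.001]
contact_force: [-5.2, 1.4, 1.1]
gripper_width: 0.098
grasp_force: 40.6
```

>>> servo_tool(
  motion=[0, 0.615, 0.025, 0, 0, 0, 1, 0, 0.6, 0.135, 0, 0, 0, 1, 0, 0.57, 0.235, 0, 0, 0, 1],
)

```text
t: 82.65
eef_pos: [0.4961, 0.1461, 0.1746]
tool_rot: [0.0, 0.7, 0.714, -0.0]
contact_force: [-4.1, 0.0, 2.0]
gripper_width: 0.099
grasp_force: 41.6
```

>>> servo_tool(
  motion=[0, 0.28, 0.2, 0, 0, 0, 1, 0, 0.27, 0.2, 0, 0, 0, 1, 0, 0, 0.08, 0, 0, 0, 1],
)

```text
t: 83.02
eef_pos: [0.5079, 0.1463, 0.1659]
tool_rot: [0.001, 0.7, 0.714, 0.0]
contact_force: [-8.3, -4.9, 28.4]
gripper_width: 0.095
grasp_force: 45.0
```

Shut against its seat. Release, withdraw and check.

>>> servo_tool(
  motion=[0, 0, -0.1, 0, 0, 0, 0.6, 0, 0, 0, 0, 0, 0, 0.6, 0, 0, -1, 0, 0, 0, 0.6, 0, 0, -1, 0, 0, 0, 0.6, 0, 0, -1, 0, 0, 0, 0.6],
)

```text
t: 83.65
eef_pos: [0.5071, 0.1465, 0.2284]
tool_rot: [0.0, 0.7, 0.714, 0.001]
contact_force: [-0.6, 0.6, -0.3]
gripper_width: 0.403
grasp_force: 0.0
```

>>> servo_tool(
  motion=[-1, 0, -1, 0, 0, 0, 0.6, -1, 0, -1, 0, 0, 0, 0.6, -1, 0, 0, 0, 0, 0, 0.6, -1, 0, 0, 0, 0, 0.6, -1, 0, 0, 0, 0, 0.6],
)

```text
invalid input
```

>>> servo_tool(
  motion=[-1, 0, 0, 0, 0, 0, 0.6, -1, 0, 0, 0, 0, 0, 0.6, -1, 0, 0, 0, 0, 0, 0.6, -1, 0, 0, 0, 0, 0.6, -1, 0, 0, 0, 0, 0.6],
)

```text
invalid input
```

```bash
python3 - <<'E'
from look import *
sc=grab("scene")
for s in(-1,1):print(s,fitleaf(s,sc,np.arange(0,.5,.03)))
draw(sc,"scene",[],(230,180,430,330),"pics/fin.png")
E
```

```text
-1 [(np.float32(-449.54688), np.float64(0.06), 0.091), (np.float32(-447.57983), np.float64(0.03), 0.091), (np.float32(-447.16406), np.float64(0.0), 0.091)]
1 [(np.float32(-434.76556), np.float64(0.06), 0.091), (np.float32(-432.389), np.float64(0.09), 0.091), (np.float32(-428.43518), np.float64(0.09), 0.078)]
```

View pics/fin.png

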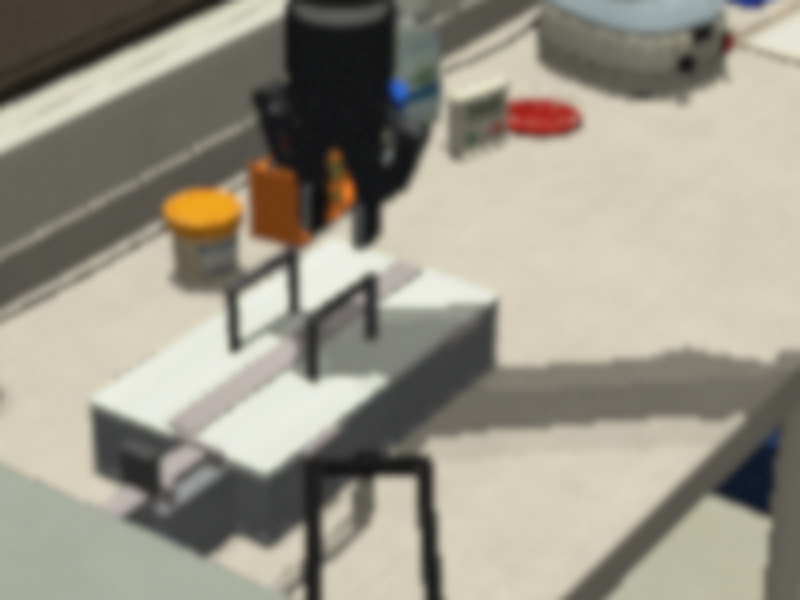

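The picture shows both leaves flat with the near strip over the far leaf, the cup and petri dish undisturbed, and the gripper clear above the case. I'm handing in.

```bash
python3 -c "
from station import bot
print(bot.hand_in())"
```

```text
the job is handed in; nothing more can be done
None
```

The job is handed in at about 84 s of robot time: three channels are in the bays, both open-down channels sit astride them fully home, and the case is shut with the far leaf first and the bolt left drawn. The wrist force peaked at 62.6 N while I opened the near leaf; I don't know what it pressed on, and if that was the gripper's body the 40 N limit was passed. The bottle was not checked in the last picture.

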